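Gauge the harmonica cores and rack them

TASK

Check the height gauge by pressing its knob fully down over the bare base plate, then gauge the harmonica cores one at a time, longest first: lay the core flat on the base plate with one bare wooden end under the shoe, let go of it, press the knob fully down for a moment so that the shoe reads the height of the bare wood, and let it spring up. Put every core away in the rack, reed side up, one to a lane and lying along it between the posts, and after the last core press the knob fully down over the bare plate once more. Hold the cores by their edges only, never touching the brass reed plates with the fingers, and leave the other things on the desk alone.

Things in the scene. Friction and masses are not known exactly. Their poses are not given: they have to be found in the camera images.
- gauge: Height gauge, fixed, yaw varies: flat steel base plate 220 x 110 x 4 mm; a grey column at its far end carries an arm with a vertical sprung plunger. Origin on the desk. In its frame: plate x -130..90, y -55..55 mm; column x 68..90, y -25..25 mm, 75 mm high; arm x 17..73, y -10..10 mm, 50 to 66 mm above the desk; plunger axis at x 30, y 0 mm. The open side, for loading, is -x.
- knob_top (a point): Centre of the top of the plunger's black knob (30 mm across), 120 mm above the desk when up, 85 mm fully down. Press it straight down with shut fingers: about 2 N at first, about 7 N at the bottom with a core beneath. It springs back up when let go.
- plunger (a joint): Plunger travel in m: 0 up (its rest), 0.035 fully down at its stop, where the shoe just touches the bare base plate.
- foot (a joint): Gauge reading in m: how far the sprung foot is pushed up into the plunger, 0 (nothing beneath, or bare plate) to 0.018. With the plunger fully down it reads the part's height over the base plate: 0.007 on the bare end of a core. The foot presses with 1.5 N at first plus 0.25 N per mm.
- shoe: Round steel shoe 10 mm across at the lower end of the foot, on the plunger axis; origin at the centre of its underside, 39 mm above the desk when up (35 mm above the base plate).
- rack: Fixed low rack, yaw varies: cork board 204 (x) x 236 (y) mm, top 4 mm above the desk, a lip 12 mm high along each x end (inner faces at x -94 and 94 mm). Three lanes along x, centred at y -72, 0, 72 mm, divided and bounded by round posts (8 mm across, tops 15 mm above the desk) at x -52 and 52 mm, y -108, -36, 36, 108 mm. Origin on the desk under its middle.
- core_long: The longest harmonica core: a flat beech comb 160 x 32 x 7 mm (x along its length) with a brass reed plate on its upper side. Origin at the centre of its underside, x along its length, z up out of the reed side. 75 g. It lies reed side up on the desk at the start; may be absent (None).
- core_long_reeds: The brass reed plate of core_long: 110 x 22 x 1.5 mm, centred on the comb's upper side (7 to 8.5 mm above its underside), leaving bare wood 25 mm long at each end and 5 mm along each long edge. Origin at the centre of its underside. Not to be touched by the fingers.
- core_mid: The middle-length harmonica core: a flat beech comb 140 x 32 x 7 mm (x along its length) with a brass reed plate on its upper side. Origin at the centre of its underside, x along its length, z up out of the reed side. 75 g. It lies reed side up on the desk at the start; may be absent (None).
- core_mid_reeds: The brass reed plate of core_mid: 90 x 22 x 1.5 mm, centred on the comb's upper side (7 to 8.5 mm above its underside), leaving bare wood 25 mm long at each end and 5 mm along each long edge. Origin at the centre of its underside. Not to be touched by the fingers.
- core_short: The shortest harmonica core: a flat beech comb 120 x 32 x 7 mm (x along its length) with a brass reed plate on its upper side. Origin at the centre of its underside, x along its length, z up out of the reed side. 75 g. It lies reed side up on the desk at the start; may be absent (None).
- core_short_reeds: The brass reed plate of core_short: 70 x 22 x 1.5 mm, centred on the comb's upper side (7 to 8.5 mm above its underside), leaving bare wood 25 mm long at each end and 5 mm along each long edge. Origin at the centre of its underside. Not to be touched by the fingers.
- dish: Bystander: small loose glass dish, 80 mm across, 28 mm high; origin under its centre.
- metronome: Bystander: loose red plastic metronome, a four-sided tapering case about 85 mm wide at the foot and 150 mm high; origin under its centre.
- cover: Bystander: loose plain steel harmonica cover plate 30 x 110 x 6 mm lying flat; origin under its centre.
- driver: Bystander: loose screwdriver, 120 mm long, lying near the robot; origin under its middle.
- fork: Bystander: loose steel tuning fork, about 128 mm long, 26 mm wide, 7 mm thick, lying flat near the robot; origin near its middle.
Things that resemble listed ones, but are neither listed nor needed, are in the scene too. What is shaped like the core_mid but orange is not meant. What is shaped like the core_long but blue is not meant.

How it is judged:
By the outcome, as a careful person would: the job done as asked, in the order asked, and still so for the second after the job is handed in, with the robot touching nothing.
Of core_long, core_mid, core_short only 2 to 3 are there at a start; the rules pass over those that are not, and their reading is None.
At some moment in a run one of core_long, core_mid, core_short may be knocked a few centimetres aside while the robot is not near it.
It also fails if it takes over 210 s, if anything falls off the work surface, if the arm or the gripper's body presses on something with over 40 N, if the wrist force passes 120 N, or if a joint passes its speed limit or range.

ROBOT

A 6-joint arm with a two-finger parallel gripper is mounted at the origin on the work surface. World frame = base frame: x ahead of the robot, y to its left, z up, the work surface at z = 0. Lengths are in m, angles in rad, forces in N, time in s.
With the tool pointing down it reaches from about 0.3 to 0.875 m from the base axis. Payload 4.2 kg.
Tool frame: the origin (TCP) lies at the very end of the fingers, on their centre line; the grasp point (between the pads) lies 19 mm behind it (grip_depth is the distance from the TCP to the grasp point, in m); z points along the fingers, y is the line along which they close (so a half turn about z gives the same grasp; the last joint's range is limited). The gripper opens to 85 mm and grips with 20 to 120 N. Pads are 22 mm wide; open, the fingers measure 114 mm over their backs; the gripper's body (76 mm by 85 mm) begins 54 mm behind the grasp point. The pads swing forward as they close: fully open they stand 13 mm farther back than shut.
Start: joints at [1.201, 0.32, 1.565, -0, 1.257, -0.02], TCP at [0.197, 0.54, 0.205] pointing down, gripper open.
Joint ranges: [-3.11, 3.11], [-0.84, 2.01], [0.21, 2.61], [-1.34, 4.49], [0.05, 2.63], [-2.56, 2.56]. Speed limits (rad/s): [2.57, 2.57, 3.14, 3.14, 3.14, 3.14].

INTERFACE

Orientations are given as [roll, pitch, yaw] about the fixed x, y, z axes, in that order (R = Rz(yaw) Ry(pitch) Rx(roll)).
In Python, from cell import * gives the robot as it stands. The module is installed in compiled form; this text tells all that it offers.
- The arm moves only by the shell command python3 -m pendant 'ROWS' [OPENING] [FORCE]. ROWS is text: rows parted by semicolons, each of 4 numbers parted by spaces: the shift along the world's x, y, z in cm, then the turn about the world's z in rad. A call has exactly 10 rows; each row shifts and turns the commanded pose from where the row before left it; what a row does not reach is not made up. A row lasts 1/12 s, in which the tool goes at most 41.7 mm and 7.16 degrees, less where a joint would pass 70% of its speed; a pose out of reach is approached as far as the arm can. A call is refused whole if a number of a shift passes 4.17 or a number of a turn 0.125, either way. A call with a gripper value outside its range is refused whole. OPENING is the opening, from 0 (shut) to 1 (fully open), set as the call begins (- or left out, the last holds). The fingers move at their own pace and stop on an object; FORCE is the grip in N (left out, the last holds). Time passes only in rows, so rows that do not move let the fingers close, or fill a call up. It gives the time, the measured TCP pose, the force, the opening and the grip force at its end, in the units of the state.
- read_state(): the state, without advancing time (a new reading comes with each control period).
- snapshot(name): name is "side" or "top"; returns the picture (384x512x3 uint8, blue, green, red); there is no depth.
- get_calibration(name): a dict with "K" (3x3 intrinsics, pixels), "R" (3x3) and "t" (3): a world point X has camera coordinates R X + t. Camera axes: x right, y down, z forward; pixel columns grow to the right and rows downward; lengths in m; the calibration is good to about 2 mm. A picture is of the moment at which its call begins. get_calibration takes no time and is no camera call.
- finish_job(): hands the job in; it is judged then, once.
Trained networks look in the newest picture that a camera, given by its name, has taken for a name from the list of things; names that differ only in an ending like _2 or _b are one class to them, and where a whole thing is asked for, a point or a joint stands for the part that bears it (a point fixed in the world has none). Each returns a list of dicts, best first, with "conf" (0 to 1); they miss things now and then, are a little off and sometimes report something else, mostly with a low value. They report only what shows in the picture. A call takes as long as a camera call. They do not tell look-alikes from the thing itself.
- recognise(camera, target): "bbox" ([left, top, right, bottom] in pixels, round what is visible of it).
The state is a dict: "time": time; "joint_pos": joint angles; "joint_velocities": joint speeds; "tau": joint torques, N m; "tool_pos": TCP position; "orientation": TCP orientation; "contact_force": force on the tool from outside, world axes, zero at the start; "ft_torque": the same for the moment, N m; "opening": finger opening in m; "grasp_force": force on a finger pad.
Only numpy, scipy, OpenCV 4.12 (cv2) and the standard library are available. Lean on these libraries where they do the work, as an engineer would, in place of code of your own. Each camera call takes 0.05 s, during which the arm holds its last target. There are 200 camera calls.

## Working session

There is one attempt and no reset: what is moved stays moved. The work goes in short steps, Python scripts to look and compute and a shell command to move; the robot and the scene stay as the last step left them, time stands still between calls to the robot, and variables do not carry over. Pictures are saved under pics/ and viewed, at most 14 in all, crops included, and the job is handed in when it is done.

```bash
mkdir -p pics; cat > h.py <<'E'
from cell import *
import numpy as np, cv2
def snap(n,f):
    im=snapshot(n); cv2.imwrite('pics/'+f+'.png',im); return im
def ray(c,u,v):
    C=get_calibration(c);K,R,t=[np.array(C[k]) for k in('K','R','t')]
    return -R.T@t, R.T@np.linalg.inv(K)@np.array([u,v,1.])
def atz(c,u,v,z):
    o,d=ray(c,u,v); return (o+d*(z-o[2])/d[2])
def tri(a,b):
    A=np.zeros((3,3));B=np.zeros(3)
    for c,u,v in((('top',)+tuple(a)),(('side',)+tuple(b))):
        o,d=ray(c,u,v);d=d/np.linalg.norm(d);P=np.eye(3)-np.outer(d,d);A+=P;B+=P@o
    return np.linalg.solve(A,B)
def proj(c,X):
    C=get_calibration(c);p=np.array(C['K'])@(np.array(C['R'])@np.array(X)+np.array(C['t'])); return p[:2]/p[2]
E
python3 - <<'E'
from h import *
np.set_printoptions(precision=3,suppress=True)
for n in('top','side'):
    snap(n,n+'0'); C=get_calibration(n); print(n,np.array(C['K'])[0,0],ray(n,256,192))
    for t in('gauge','knob_top','shoe','rack','core_long','core_mid','core_short','dish','metronome','cover','driver','fork'):
        print(t,[(np.round(d['bbox']).astype(int).tolist(),round(d['conf'],2)) for d in recognise(n,t)[:4]])
print(read_state())
E
```

```text
top 392.9838335441125 (array([0.36 , 0.095, 1.295]), array([ 0.146,  0.001, -0.989]))
gauge [([272, 159, 306, 231], 0.87)]
knob_top [([273, 157, 305, 230], 0.67), ([194, 186, 212, 211], 0.22)]
shoe []
rack [([282, 175, 295, 184], 0.6), ([336, 162, 403, 228], 0.57), ([190, 183, 220, 220], 0.35)]
core_long [([181, 267, 230, 287], 0.96), ([226, 166, 252, 215], 0.71)]
core_mid [([189, 179, 220, 221], 0.81), ([132, 218, 179, 242], 0.69)]
core_short []
dish [([220, 124, 243, 149], 0.72)]
metronome [([131, 147, 173, 180], 0.71)]
cover [([176, 136, 203, 163], 0.8)]
driver [([242, 227, 249, 247], 0.51), ([176, 139, 201, 160], 0.51)]
fork [([321, 230, 340, 265], 0.43)]
side 413.670483373126 (array([ 0.437, -0.731,  0.797]), array([ 0.104,  0.752, -0.651]))
gauge [([208, 205, 296, 259], 0.89)]
knob_top [([263, 205, 278, 222], 0.7), ([220, 290, 327, 384], 0.29)]
shoe []
rack [([219, 289, 326, 384], 0.78)]
core_long [([223, 190, 278, 207], 0.76), ([148, 165, 175, 201], 0.75)]
core_mid [([224, 165, 258, 187], 0.83), ([202, 138, 223, 160], 0.77)]
core_short [([229, 167, 254, 184], 0.75)]
dish [([304, 180, 328, 199], 0.63)]
metronome [([260, 100, 286, 152], 0.76), ([222, 165, 258, 188], 0.36)]
cover [([278, 154, 307, 172], 0.51)]
driver [([187, 202, 209, 209], 0.74)]
fork [([160, 280, 208, 300], 0.57), ([260, 102, 289, 151], 0.4)]
{'time': 1.3, 'joint_pos': array([ 1.201,  0.32 ,  1.564,  0.   ,  1.257, -0.02 ]), 'joint_velocities': array([-0.002,  0.   ,  0.002, -0.002,  0.002, -0.001]), 'tau': array([  0.001, -41.542, -23.443,   0.   ,   0.   ,   0.   ]), 'tool_pos': array([0.197, 0.54 , 0.205]), 'orientation': array([ 3.142, -0.   ,  2.792]), 'contact_force': array([-0.305,  0.12 , -0.308]), 'ft_torque': array([ 0.04 ,  0.017, -0.02 ]), 'grasp_force': 0.0, 'opening': 0.08553091700114643}
```

View pics/top0.png

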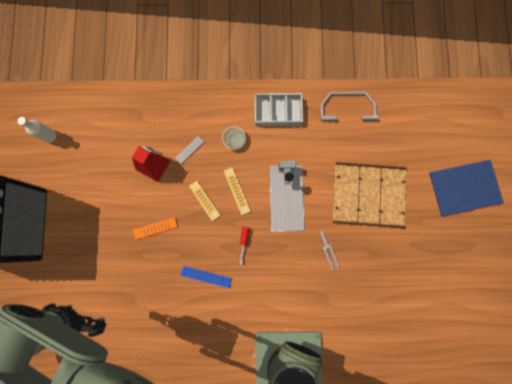

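View pics/side0.png

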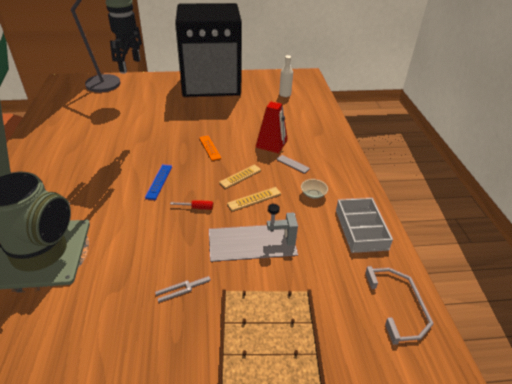

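Top view: the two pale cores are at about (237,190) and (205,200), the gauge at (287,195) with its column up (+x), and the rack at (369,195). The blue and orange decoys are at (206,277) and (156,229). Next I'll measure precisely by segmentation.

```bash
cat > seg.py <<'E'
from h import *
np.set_printoptions(precision=4,suppress=True)
def rect(mask,c,z,roi):
    m=np.zeros_like(mask);l,t,r,b=roi;m[t:b,l:r]=mask[t:b,l:r]
    n,L,S,_=cv2.connectedComponentsWithStats(m)
    if n<2: return None
    k=1+np.argmax(S[1:,4]); ys,xs=np.where(L==k)
    # work in metric plane at height z, pixels as areas
    P=np.array([atz(c,x+dx,y+dy,z)[:2] for x,y in zip(xs,ys) for dx,dy in((-.5,-.5),(.5,.5),(-.5,.5),(.5,-.5))])
    Q=np.array([atz(c,x,y,z)[:2] for x,y in zip(xs,ys)])
    (cx,cy),(w,h),a=cv2.minAreaRect((Q*1000).astype(np.float32))
    C=np.cov(Q.T);e,V=np.linalg.eigh(C)
    yaw=np.arctan2(V[1,1],V[0,1])
    return dict(n=len(xs),ctr=Q.mean(0),rectc=np.array([cx,cy]),wh=(w,h),sd=np.sqrt(12*e)*1000,yaw=yaw,a=a)
def cores(rois):
    for c,roi in rois:
        im=cv2.imread(f'pics/{c[1]}.png');hsv=cv2.cvtColor(im,cv2.COLOR_BGR2HSV)
        m=((hsv[...,0]>14)&(hsv[...,0]<32)&(hsv[...,2]>150)&(hsv[...,1]<170)).astype(np.uint8)
        print(c,rect(m,c[0],.007,roi))
E
python3 - <<'E'
from seg import *
cores([(('top','top0'),(222,162,256,219)),(('top','top0'),(185,176,224,225)),(('side','side0'),(220,184,282,212)),(('side','side0'),(216,160,262,190))])
a=cv2.imread('pics/top0.png');h=cv2.cvtColor(a,cv2.COLOR_BGR2HSV)
for u,v in((238,190),(228,172),(260,190),(287,210),(290,174),(370,200),(340,180)): print(u,v,h[v,u])
t=cv2.resize(a[150:240,180:310],None,fx=4.6,fy=4.6,interpolation=cv2.INTER_CUBIC)
s=cv2.imread('pics/side0.png');s=cv2.resize(s[155:270,195:305],None,fx=4.6,fy=4.6,interpolation=cv2.INTER_CUBIC)
r=cv2.resize(a[155:235,325:415],None,fx=6,fy=6,interpolation=cv2.INTER_CUBIC)
cv2.imwrite('pics/ct.png',t);cv2.imwrite('pics/cs.png',s);cv2.imwrite('pics/cr.png',r)
E
```

```text
('top', 'top0') {'n': 515, 'ctr': array([0.5547, 0.1607]), 'rectc': array([555.9219, 161.0487]), 'wh': (163.41651916503906, 35.81431579589844), 'sd': array([ 35.0441, 162.7602]), 'yaw': np.float64(-2.757494840680308), 'a': 22.013601303100586}Traceback (most recent call last):
  File "<stdin>", line 2, in <module>
  File "seg.py", line 19, in cores
    print(c,rect(m,c[0],.007,roi))
            ~~~~^^^^^^^^^^^^^^^^^
  File "seg.py", line 9, in rect
    P=np.array([atz(c,x+dx,y+dy,z)[:2] for x,y in zip(xs,ys) for dx,dy in((-.5,-.5),(.5,.5),(-.5,.5),(.5,-.5))])
                ~~~^^^^^^^^^^^^^^^
  File "h.py", line 9, in atz
    o,d=ray(c,u,v); return (o+d*(z-o[2])/d[2])
        ~~~^^^^^^^
  File "h.py", line 6, in ray
    C=get_calibration(c);K,R,t=[np.array(C[k]) for k in('K','R','t')]
ValueError: time passes only in moves, steps and waits
```

```bash
python3 - <<'E'
s=open('h.py').read()
s=s.replace("def ray","_c={}\ndef cal(n):\n    if n not in _c: _c[n]=get_calibration(n)\n    return _c[n]\ndef ray").replace("C=get_calibration(c)","C=cal(c)")
open('h.py','w').write(s)
s=open('seg.py').read().split('\n')
open('seg.py','w').write('\n'.join(l for l in s if not l.startswith('    P=')))
E
python3 - <<'E'
from seg import *
cores([(('top','top0'),(222,162,256,219)),(('top','top0'),(185,176,224,225)),(('side','side0'),(220,184,282,212)),(('side','side0'),(216,160,262,190))])
a=cv2.imread('pics/top0.png');h=cv2.cvtColor(a,cv2.COLOR_BGR2HSV)
for u,v in((238,190),(228,172),(260,190),(287,210),(290,174),(370,200),(340,180)): print(u,v,h[v,u])
m=((h[...,1]<70)&(h[...,2]>90)).astype(np.uint8); print('plate',rect(m,'top',.004,(262,178,312,236)))
s=cv2.imread('pics/side0.png');hs=cv2.cvtColor(s,cv2.COLOR_BGR2HSV);print(hs[245,235],hs[211,273],hs[320,270])
I=lambda x,f:cv2.resize(x,None,fx=f,fy=f,interpolation=cv2.INTER_CUBIC)
c=np.zeros((590,790,3),np.uint8)
t=I(a[150:240,182:312],6); cv2.imwrite('pics/ct.png',t)
cv2.imwrite('pics/cs.png',I(s[155:270,195:305],5))
r=I(a[155:235,325:415],5); r2=I(s[280:384,210:335],3)
c[:400,:450]=r[:,:450]; c[:312,450:790]=r2[:,:340]
cv2.imwrite('pics/cr.png',c)
E
```

```text
('top', 'top0') {'n': 515, 'ctr': array([0.5547, 0.1607]), 'rectc': array([555.9219, 161.0487]), 'wh': (163.41651916503906, 35.81431579589844), 'sd': array([ 35.0441, 162.7602]), 'yaw': np.float64(-2.757494840680308), 'a': 22.013601303100586}
('top', 'top0') {'n': 458, 'ctr': array([0.5239, 0.268 ]), 'rectc': array([524.4432, 268.4351]), 'wh': (144.22305297851562, 35.2440185546875), 'sd': array([ 34.8466, 144.1633]), 'yaw': np.float64(-2.5445644772956495), 'a': 34.26520538330078}
('side', 'side0') {'n': 331, 'ctr': array([0.5528, 0.1553]), 'rectc': array([554.8643, 156.8097]), 'wh': (162.8822784423828, 34.639739990234375), 'sd': array([ 38.4295, 177.8078]), 'yaw': np.float64(-2.7523581610558248), 'a': 22.32415771484375}
('side', 'side0') {'n': 258, 'ctr': array([0.5208, 0.2618]), 'rectc': array([523.2822, 264.2407]), 'wh': (142.38397216796875, 35.861305236816406), 'sd': array([ 38.8638, 155.5206]), 'yaw': np.float64(-2.540228135419398), 'a': 34.08779525756836}
238 190 [ 19 147 196]
228 172 [ 20 120 238]
260 190 [ 12 165 204]
287 210 [ 13  25 186]
290 174 [105  15  35]
370 200 [ 15 136 195]
340 180 [ 16 137 205]
plate {'n': 1710, 'ctr': array([ 0.5087, -0.0037]), 'rectc': array([510.8033,  -3.6541]), 'wh': (108.92052459716797, 173.04986572265625), 'sd': array([109.1992, 174.272 ]), 'yaw': np.float64(-3.1149215533323624), 'a': 89.52489471435547}
[ 10  37 180] [140  28  27] [ 16 155 220]
```

View pics/ct.png

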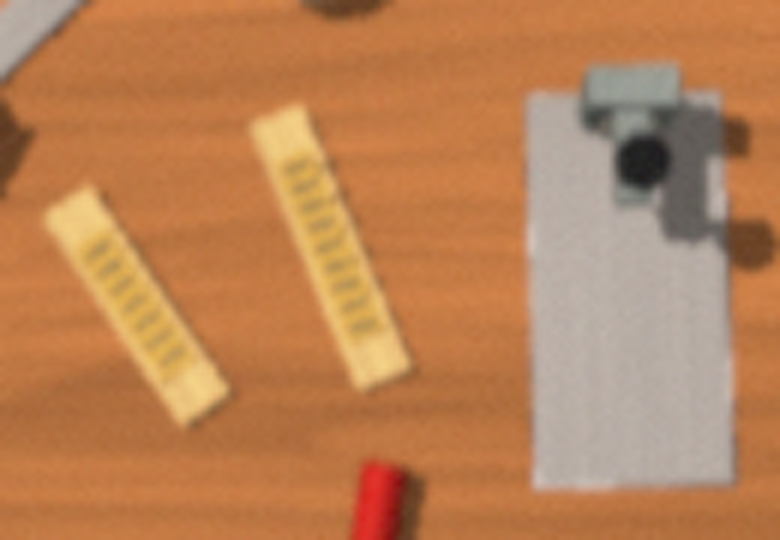

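View pics/cs.png

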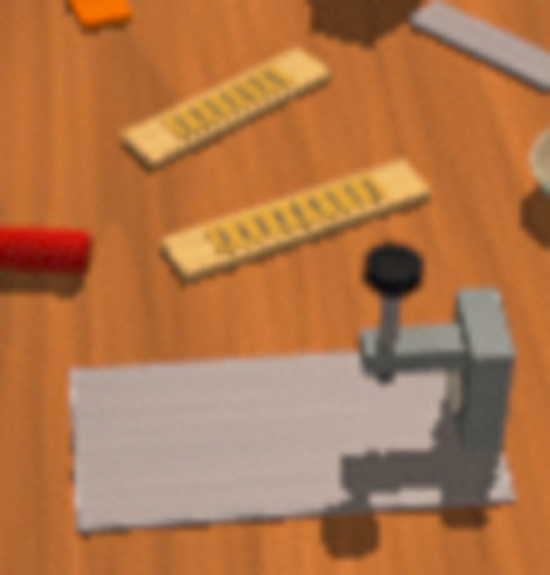

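View pics/cr.png

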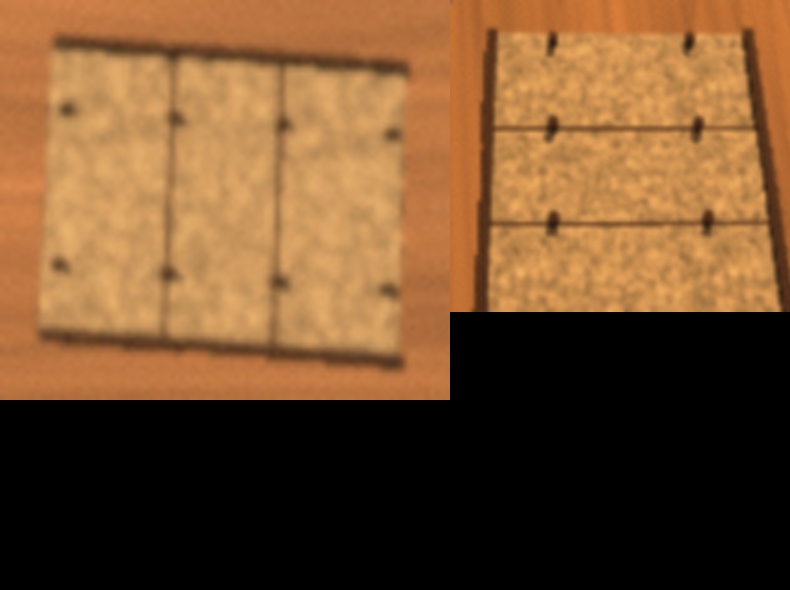

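Only two cores are here: the long one (160 mm) on the right and the mid one (140 mm) on the left, so no short core. Next step: fit the gauge and rack poses from the crop corners.

```bash
cat > fit.py <<'E'
from h import *
from scipy.optimize import least_squares
np.set_printoptions(precision=4,suppress=True)
def cr(o,s,x,y): return (o[0]+(x+.5)/s-.5, o[1]+(y+.5)/s-.5)
def fit(obs,p0,free=False):
    # obs: (cam,(u,v),(x,y,z) local)
    def W(p,l): c,s=np.cos(p[2]),np.sin(p[2]); return np.array([p[0]+c*l[0]-s*l[1],p[1]+s*l[0]+c*l[1],l[2]+(p[3] if len(p)>3 else 0)])
    f=lambda p:np.concatenate([proj(c,W(p,l))-np.array(q) for c,q,l in obs])
    r=least_squares(f,p0); return r.x,r.fun.reshape(-1,2)
E
python3 - <<'E'
from fit import *
T=lambda x,y:cr((182,150),6,x,y); S=lambda x,y:cr((195,155),5,x,y)
gt=[('top',T(529,93),(.09,.055,.004)),('top',T(720,93),(.09,-.055,.004)),('top',T(535,489),(-.13,.055,.004)),('top',T(735,487),(-.13,-.055,.004)),('top',T(642,160),(.03,0,.12))]
gs=[('side',S(71,370),(-.13,.055,.004)),('side',S(78,530),(-.13,-.055,.002)),('side',S(513,500),(.09,-.055,.002)),('side',S(393,262),(.03,0,.12))]
for o in(gt,gs,gt+gs):
    p,r=fit(o,[.55,0,0.]); print('gauge',p,'\n',r)
R=lambda x,y:cr((325,155),5,x,y); Q=lambda x,y:cr((210,280),3,x-450,y)
rt=[('top',R(x,y),(a,b,.014)) for (x,y),(a,b) in zip([(68,108),(178,117),(285,124),(393,133),(60,264),(169,273),(281,282),(389,290)],[(a,b) for a in(.052,-.052) for b in(.108,.036,-.036,-.108)])]
rs=[('side',Q(x,y),(a,b,.013)) for x,y,a,b in((552,40,-.052,.108),(689,40,.052,.108),(552,122,-.052,.036),(698,122,.052,.036),(552,217,-.052,-.036),(708,217,.052,-.036))]
for o in(rt,rs,rt+rs):
    p,r=fit(o,[.53,-.27,0.]); print('rack',p,'\n',r.std(0),abs(r).max())
# knob triangulated, core heights
print(tri(T(642,160),S(393,262)))
# long core far/near corners
print('core corners', [tri(a,b) for a,b in((T(250,127),S(404,160)),(T(301,104),S(430,188)),(T(363,391),S(163,240)),(T(412,370),S(185,278)))])
print('mid', [tri(a,b) for a,b in((T(44,213),S(303,47)),(T(92,185),S(329,73)),(T(187,428),S(122,134)),(T(231,390),S(150,166)))])
E
```

```text
gauge [ 0.5513 -0.0037  0.0061] 
 [[-0.5165  0.2419]
 [ 0.4377 -0.2268]
 [-0.243   0.0591]
 [ 0.017  -0.0923]
 [ 0.2813  0.0107]]
gauge [ 0.5512 -0.0068  0.0083] 
 [[-0.364  -0.298 ]
 [-0.3118  0.1957]
 [ 0.3905  0.1068]
 [ 0.2652 -0.1851]]
gauge [ 0.5513 -0.005   0.0085] 
 [[-0.1963  0.2791]
 [ 0.7558 -0.2658]
 [ 0.2447  0.0957]
 [ 0.5025 -0.1358]
 [ 0.6805  0.009 ]
 [-0.3424 -0.7741]
 [-0.2832 -0.3615]
 [ 0.3029 -0.442 ]
 [ 0.204  -0.6881]]
rack [ 0.5387 -0.2788 -0.0873] 
 [0.1888 0.1168] 0.326747731854482
rack [ 0.5382 -0.2824 -0.0858] 
 [0.0842 0.428 ] 0.6698191673693827
rack [ 0.5385 -0.2809 -0.0863] 
 [0.3499 0.4436] 1.2397603046064205
[ 0.5817 -0.003   0.1162]
core corners [array([0.6241, 0.2061, 0.0035]), array([0.636 , 0.1775, 0.0053]), array([0.4759, 0.1434, 0.0056]), array([0.4872, 0.1165, 0.0004])]
mid [array([0.5759, 0.3199, 0.0056]), array([0.5906, 0.2937, 0.0042]), array([0.4565, 0.2396, 0.0063]), array([0.4749, 0.2161, 0.0002])]
```

```bash
python3 -m pendant '2 -2.8 0 .036;2 -2.8 0 .036;2 -2.8 0 .036;2 -2.8 0 .036;2 -2.8 0 .036;2 -2.8 0 .036;2 -2.8 0 .036;2 -2.8 0 .036;2 -2.8 0 .036;2 -2.8 0 .036' 0
python3 -m pendant '2 -2.9 0 0;2 -2.9 0 0;2 -2.9 0 0;2 -2.9 0 0;2 -2.9 0 0;2 -2.9 -1 0;2 -2.9 -1 0;2 -2.9 -1 0;2 -2.9 -1 0;0 0 0 0'
python3 - <<'E'
from h import *
s=read_state();print(s)
a=snap('top','t1');b=snap('side','s1')
for c in('top','side'): print(c,proj(c,s['tool_pos']))
I=lambda x,f:cv2.resize(x,None,fx=f,fy=f,interpolation=cv2.INTER_CUBIC)
p=proj('side',s['tool_pos']).astype(int);q=proj('top',s['tool_pos']).astype(int)
c=np.hstack([I(b[p[1]-50:p[1]+50,p[0]-30:p[0]+36],6),I(a[q[1]-50:q[1]+50,q[0]-30:q[0]+36],6)]);print(p,q)
cv2.imwrite('pics/c1.png',c)
E
```

```text
time: 2.13
tool_pos: [0.3978, 0.2587, 0.2056]
orientation: [3.141, 0.001, -3.129]
contact_force: [2.0, 0.4, 0.2]
opening: 0.0001
grasp_force: 0.0
time: 2.97
tool_pos: [0.5793, -0.0057, 0.163]
orientation: [-3.139, -0.001, -3.136]
contact_force: [-0.2, 0.3, -0.3]
opening: 0.0003
grasp_force: 0.0
{'time': 2.9667, 'joint_pos': array([-0.02826368,  0.35600571,  1.62041422, -0.00257601,  1.16603916,
       -1.60387386]), 'joint_velocities': array([ 0.06236211, -0.05066447,  0.0403653 ,  0.06427682,  0.06031993,
        0.05589735]), 'tau': array([ -1.57369427, -42.77934194, -23.02545905,  -0.25149101,
        -0.16845091,  -0.31984767]), 'tool_pos': array([ 0.57925412, -0.0056872 ,  0.16299315]), 'orientation': array([-3.13925566e+00, -9.45444316e-04, -3.13576446e+00]), 'contact_force': array([-0.21135656,  0.29637965, -0.25606502]), 'ft_torque': array([0.03651641, 0.0085607 , 0.0249957 ]), 'grasp_force': 0.0, 'opening': 0.00028383310401847026}
top [290.79264979 174.22730249]
side [273.65392232 193.17395333]
[273 193] [290 174]
```

View pics/c1.png

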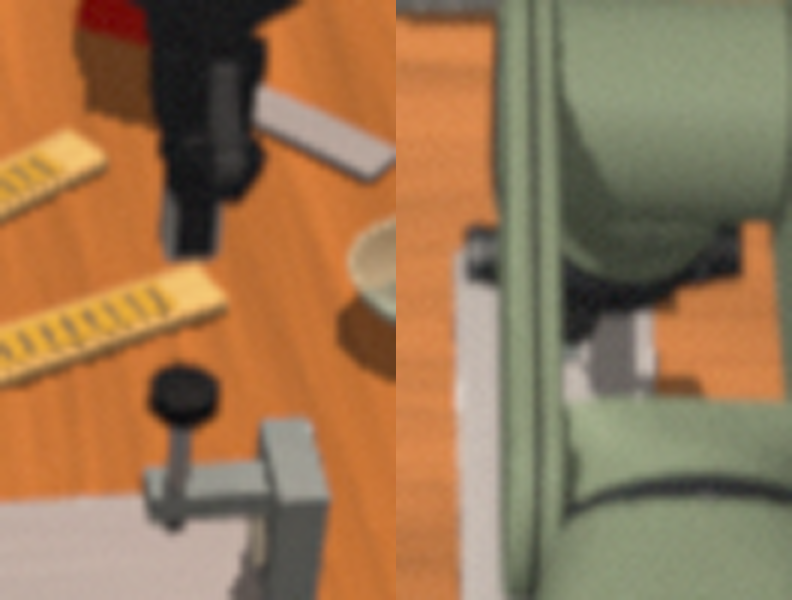

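The side view shows the shut fingertips at pixel (274.6,186), about 7 px above the projected TCP. I'll come down slowly and let the force on the knob settle the true tip height.

```bash
python3 -m pendant '0.2 0 -1 0;0 0 -1 0;0 0 -1 0;0 0 -.5 0;0 0 -.3 0;0 0 0 0;0 0 0 0;0 0 0 0;0 0 0 0;0 0 0 0' | sed -n 2,4p
python3 -m pendant '0 0 -.2 0;0 0 -.2 0;0 0 -.2 0;0 0 0 0;0 0 0 0;0 0 0 0;0 0 0 0;0 0 0 0;0 0 0 0;0 0 0 0' | sed -n 2,4p
python3 - <<'E'
from h import *
s=read_state();print(s['tool_pos'],s['contact_force'])
b=snap('side','s2');print(proj('side',s['tool_pos']))
p=(273,200)
cv2.imwrite('pics/c2.png',cv2.resize(b[p[1]-40:p[1]+40,p[0]-40:p[0]+40],None,fx=6,fy=6,interpolation=cv2.INTER_CUBIC))
E
```

```text
tool_pos: [0.5794, -0.0008, 0.1278]
orientation: [3.142, 0.001, -3.131]
contact_force: [-0.2, 0.2, -0.5]
tool_pos: [0.5791, -0.0008, 0.1214]
orientation: [3.141, 0.0, -3.131]
contact_force: [0.6, -0.2, -0.7]
[ 0.5790972  -0.00081667  0.12139645] [ 0.62620856 -0.16871878 -0.71288704]
[272.29961498 204.84351774]
```

View pics/c2.png

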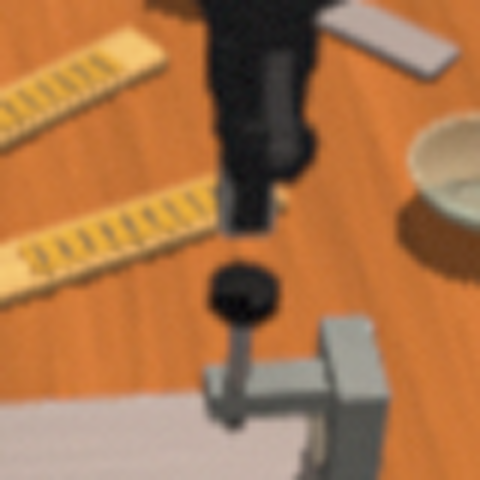

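Picture: fingertips end near pixel (274,199), with the knob below at (273.5,207). There's still a gap although the TCP reads 0.121, so I'll go down slowly.

```bash
python3 -m pendant '.2 -.4 -.2 0;0 0 -.2 0;0 0 -.1 0;0 0 0 0;0 0 0 0;0 0 0 0;0 0 0 0;0 0 0 0;0 0 0 0;0 0 0 0' | sed -n 2,4p
python3 -m pendant '0 0 -.2 0;0 0 -.2 0;0 0 -.1 0;0 0 0 0;0 0 0 0;0 0 0 0;0 0 0 0;0 0 0 0;0 0 0 0;0 0 0 0' | sed -n 2,4p
python3 -m pendant '0 0 -.2 0;0 0 -.2 0;0 0 -.1 0;0 0 0 0;0 0 0 0;0 0 0 0;0 0 0 0;0 0 0 0;0 0 0 0;0 0 0 0' | sed -n 2,4p
```

```text
tool_pos: [0.5811, -0.0048, 0.1164]
orientation: [3.141, 0.0, -3.131]
contact_force: [-0.3, -0.1, -0.2]
tool_pos: [0.5811, -0.0048, 0.1114]
orientation: [3.141, 0.0, -3.131]
contact_force: [0.3, 1.3, 0.4]
tool_pos: [0.5811, -0.0048, 0.1064]
orientation: [3.142, 0.0, -3.131]
contact_force: [-0.1, -0.8, -0.3]
```

```bash
python3 -m pendant '0 0 -.2 0;0 0 -.1 0;0 0 0 0;0 0 0 0;0 0 0 0;0 0 0 0;0 0 0 0;0 0 0 0;0 0 0 0;0 0 0 0' | sed -n '2p;4p'
python3 -m pendant '0 0 -.2 0;0 0 -.1 0;0 0 0 0;0 0 0 0;0 0 0 0;0 0 0 0;0 0 0 0;0 0 0 0;0 0 0 0;0 0 0 0' | sed -n '2p;4p'
python3 -m pendant '0 0 -.2 0;0 0 -.1 0;0 0 0 0;0 0 0 0;0 0 0 0;0 0 0 0;0 0 0 0;0 0 0 0;0 0 0 0;0 0 0 0' | sed -n '2p;4p'
python3 - <<'E'
from h import *
s=read_state();print(s)
b=snap('side','s3');print(proj('side',s['tool_pos']))
p=(273,200)
cv2.imwrite('pics/c3.png',cv2.resize(b[p[1]-40:p[1]+40,p[0]-40:p[0]+40],None,fx=6,fy=6,interpolation=cv2.INTER_CUBIC))
E
```

```text
tool_pos: [0.5811, -0.0048, 0.1034]
contact_force: [0.1, -0.2, 0.1]
tool_pos: [0.5811, -0.0048, 0.1004]
contact_force: [0.7, 0.3, -0.8]
tool_pos: [0.5811, -0.0048, 0.0974]
contact_force: [-1.0, 0.3, -0.3]
{'time': 9.7833, 'joint_pos': array([-2.81204039e-02,  4.15790293e-01,  1.70668140e+00,  1.31384694e-04,
        1.01910168e+00, -1.60915276e+00]), 'joint_velocities': array([-0.00180374, -0.00094011,  0.00120085, -0.00174926,  0.00081744,
        0.00057572]), 'tau': array([ 3.78524701e-04, -4.38739765e+01, -2.06098330e+01,  2.10104381e-04,
        5.66282210e-05, -1.78870619e-05]), 'tool_pos': array([ 0.58106647, -0.00480104,  0.09735971]), 'orientation': array([ 3.14148158e+00,  2.35503958e-05, -3.13142549e+00]), 'contact_force': array([-1.04003484,  0.2548968 , -0.31324067]), 'ft_torque': array([ 0.0097134 , -0.04446912, -0.0209315 ]), 'grasp_force': 0.0, 'opening': 0.0002888698066554613}
[272.76824948 213.11921325]
```

View pics/c3.png

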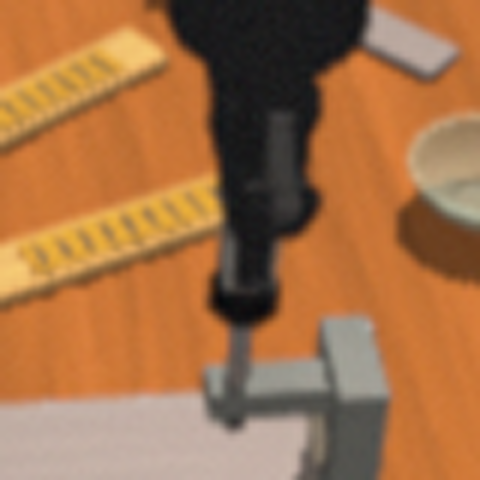

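The fingertips now look level with the knob top at (273,207), with TCP z reading 0.097. I'll continue in small steps to find the contact.

```bash
python3 -m pendant '0 0 -.1 0;0 0 0 0;0 0 0 0;0 0 0 0;0 0 0 0;0 0 0 0;0 0 0 0;0 0 0 0;0 0 0 0;0 0 0 0' | sed -n '2p;4p'
python3 -m pendant '0 0 -.1 0;0 0 -.1 0;0 0 0 0;0 0 0 0;0 0 0 0;0 0 0 0;0 0 0 0;0 0 0 0;0 0 0 0;0 0 0 0' | sed -n '2p;4p'
python3 -m pendant '0 0 -.2 0;0 0 -.2 0;0 0 0 0;0 0 0 0;0 0 0 0;0 0 0 0;0 0 0 0;0 0 0 0;0 0 0 0;0 0 0 0' | sed -n '2p;4p'
python3 -m pendant '0 0 -.2 0;0 0 -.2 0;0 0 0 0;0 0 0 0;0 0 0 0;0 0 0 0;0 0 0 0;0 0 0 0;0 0 0 0;0 0 0 0' | sed -n '2p;4p'
```

```text
tool_pos: [0.5811, -0.0048, 0.0963]
contact_force: [-0.2, -0.6, 0.2]
tool_pos: [0.5811, -0.0048, 0.0943]
contact_force: [0.7, 0.1, 0.1]
tool_pos: [0.5812, -0.0048, 0.0904]
contact_force: [0.7, 0.3, 2.7]
tool_pos: [0.5812, -0.0048, 0.0864]
contact_force: [0.2, -0.1, 3.2]
```

```bash
python3 -m pendant '0 0 -.4 0;0 0 -.4 0;0 0 -.4 0;0 0 -.4 0;0 0 -.2 0;0 0 0 0;0 0 0 0;0 0 0 0;0 0 0 0;0 0 0 0' | sed -n '2p;4p'
python3 -m pendant '0 0 -.2 0;0 0 -.2 0;0 0 0 0;0 0 0 0;0 0 0 0;0 0 0 0;0 0 0 0;0 0 0 0;0 0 0 0;0 0 0 0' | sed -n '2p;4p'
python3 - <<'E'
from h import *
s=read_state();print(s['tool_pos'],s['contact_force'])
b=snap('side','s4');print(proj('side',s['tool_pos']))
p=(273,210)
cv2.imwrite('pics/c4.png',cv2.resize(b[p[1]-40:p[1]+40,p[0]-40:p[0]+40],None,fx=6,fy=6,interpolation=cv2.INTER_CUBIC))
E
```

```text
tool_pos: [0.5812, -0.0048, 0.0685]
contact_force: [0.9, 0.4, 3.1]
tool_pos: [0.5811, -0.0048, 0.0644]
contact_force: [1.4, -0.1, 4.2]
[ 0.58114962 -0.00481836  0.06438799] [ 1.38883039 -0.13738546  4.16567854]
[272.05055856 222.65616865]
```

View pics/c4.png

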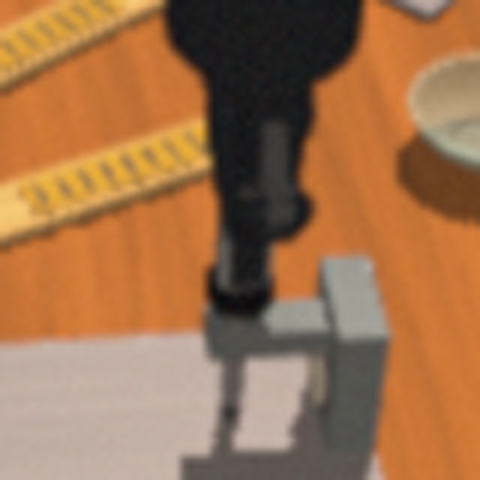

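The knob is nearly down on the arm at about (272,218) and the shoe is near the plate. I'll step on to the stop.

```bash
for r in 1 ; do python3 -m pendant '0 0 -.2 0;0 0 0 0;0 0 0 0;0 0 0 0;0 0 0 0;0 0 0 0;0 0 0 0;0 0 0 0;0 0 0 0;0 0 0 0' | sed -n '2p;4p'; done
python3 -m pendant '0 0 -.2 0;0 0 0 0;0 0 0 0;0 0 0 0;0 0 0 0;0 0 0 0;0 0 0 0;0 0 0 0;0 0 0 0;0 0 0 0' | sed -n '2p;4p'
python3 -m pendant '0 0 -.1 0;0 0 0 0;0 0 0 0;0 0 0 0;0 0 0 0;0 0 0 0;0 0 0 0;0 0 0 0;0 0 0 0;0 0 0 0' | sed -n '2p;4p'
```

```text
tool_pos: [0.5811, -0.0048, 0.0624]
contact_force: [1.9, 0.1, 3.3]
tool_pos: [0.5811, -0.0048, 0.0603]
contact_force: [2.2, 0.9, 4.2]
tool_pos: [0.5811, -0.0048, 0.0593]
contact_force: [1.8, -0.2, 4.1]
```

```bash
python3 -m pendant '0 0 -.1 0;0 0 0 0;0 0 0 0;0 0 0 0;0 0 0 0;0 0 0 0;0 0 0 0;0 0 0 0;0 0 0 0;0 0 0 0' | sed -n '2p;4p'
python3 -m pendant '0 0 -.1 0;0 0 0 0;0 0 0 0;0 0 0 0;0 0 0 0;0 0 0 0;0 0 0 0;0 0 0 0;0 0 0 0;0 0 0 0' | sed -n '2p;4p'
python3 -m pendant '0 0 -.1 0;0 0 0 0;0 0 0 0;0 0 0 0;0 0 0 0;0 0 0 0;0 0 0 0;0 0 0 0;0 0 0 0;0 0 0 0' | sed -n '2p;4p'
```

```text
tool_pos: [0.5811, -0.0048, 0.059]
contact_force: [0.2, 0.2, 8.6]
tool_pos: [0.5812, -0.0048, 0.0589]
contact_force: [-0.8, -0.7, 14.0]
tool_pos: [0.5812, -0.0048, 0.0589]
contact_force: [-2.9, 1.2, 19.0]
```

Stop found: at the fully-down position the TCP reads 0.0589, so the true tip is the reported z + 26 mm. The zero check is done. I'll raise, then look again at the cores.

```bash
python3 -m pendant '0 0 1 0;0 0 1 0;0 0 1.5 0;0 0 1.5 0;0 0 1.5 0;0 0 1.5 0;0 0 1.5 0;0 0 1 0;0 0 0 0;0 0 0 0' 0.6| sed -n '2p;4p'
cat >> seg.py <<'E'
def look(tag,zc=.007):
    snap('top','t'+tag);snap('side','s'+tag);out=[]
    for c in('top','side'):
        im=cv2.imread(f'pics/{c[0]}{tag}.png');hsv=cv2.cvtColor(im,cv2.COLOR_BGR2HSV)
        m=((hsv[...,0]>14)&(hsv[...,0]<32)&(hsv[...,2]>150)&(hsv[...,1]<170)).astype(np.uint8)
        n,L,S,_=cv2.connectedComponentsWithStats(m)
        for k in range(1,n):
            if 120<S[k,4]<900:
                ys,xs=np.where(L==k);Q=np.array([atz(c,x,y,zc)[:2] for x,y in zip(xs,ys)])
                r=cv2.minAreaRect((Q*1000).astype(np.float32)); e,V=np.linalg.eigh(np.cov(Q.T)); yaw=np.arctan(V[1,1]/V[0,1])
                if max(r[1])<200: print(c,'ctr',np.round(r[0],1),'wh',np.round(r[1],1),'yaw',round(yaw,3),'px',S[k,:4])
E
python3 -c "
from seg import *
look('5')"
```

```text
tool_pos: [0.5806, -0.0048, 0.161]
contact_force: [-0.2, -1.0, 0.4]
top ctr [840.5  17.5] wh [161.1  99.9] yaw -1.526 px [255  94  48  29]
top ctr [735.8 171.6] wh [77.9 76.7] yaw -1.548 px [222 127  24  23]
top ctr [556.2 161.3] wh [164.1  35.9] yaw 0.386 px [224 167  27  48]
top ctr [524.1 268.9] wh [144.1  35.6] yaw 0.593 px [189 181  31  40]
side ctr [523.9 263.3] wh [142.4  37.4] yaw 0.599 px [219 165  42  23]
side ctr [737.8 190.6] wh [77.6 76.2] yaw -0.088 px [301 179  27  18]
side ctr [548.8 154.1] wh [149.8  36.5] yaw 0.399 px [227 188  48  22]
side ctr [ 468.4 -196.3] wh [74.2 34.6] yaw 1.274 px [225 291  17  29]
```

```bash
python3 -m pendant '-.49 1.98 0 .047;-.49 1.98 0 .047;-.49 1.98 0 .047;-.49 1.98 0 .047;-.49 1.98 0 .047;-.49 1.98 0 .047;-.49 1.98 0 .047;-.49 1.98 0 .047;0 0 0 0;0 0 0 0' .6 20 | sed -n '2,5p'
python3 -m pendant '0 0 -2 0;0 0 -2 0;0 0 -2 0;0 0 -2 0;0 0 -2 0;0 0 -2 0;0 0 -1 0;0 0 -1 0;0 0 0 0;0 0 0 0' | sed -n '2,5p'
```

```text
tool_pos: [0.5411, 0.154, 0.1603]
orientation: [-3.142, -0.002, -2.754]
contact_force: [0.3, -1.1, -0.5]
opening: 0.0515
tool_pos: [0.5421, 0.1532, 0.0213]
orientation: [3.142, -0.0, -2.756]
contact_force: [-0.2, -0.5, 0.3]
opening: 0.0514
```

```bash
python3 -m pendant '0 0 -.5 0;0 0 -.5 0;0 0 -.5 0;0 0 -.5 0;0 0 -.5 0;0 0 -.5 0;0 0 -.4 0;0 0 0 0;0 0 0 0;0 0 0 0' | sed -n '2,5p'
python3 - <<'E'
from h import *
a=snap('top','t6');b=snap('side','s6')
I=lambda x,f:cv2.resize(x,None,fx=f,fy=f,interpolation=cv2.INTER_CUBIC)
cv2.imwrite('pics/c6.png',np.hstack([I(b[150:230,210:290],5),I(a[150:230,205:285],5)]))
E
```

```text
tool_pos: [0.542, 0.1537, -0.0126]
orientation: [3.142, 0.0, -2.755]
contact_force: [0.4, -0.2, 0.1]
opening: 0.0509
```

View pics/c6.png

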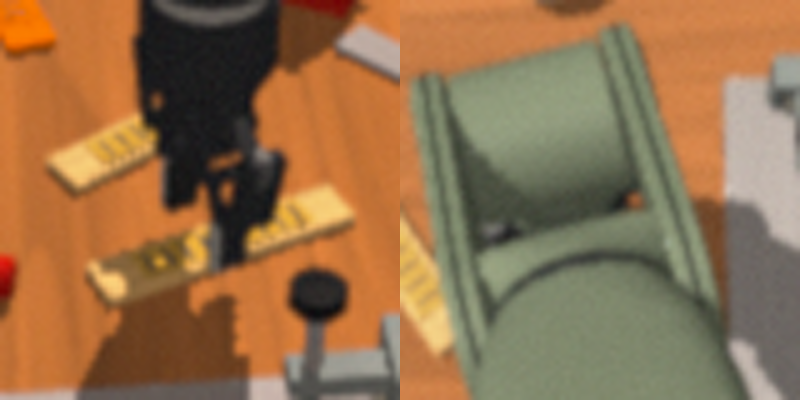

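The fingers straddle the long core evenly, at (225,268) and (180,205) in the left crop. I'll go down to the desk and close.

```bash
python3 -m pendant '0 0 -.3 0;0 0 -.3 0;0 0 -.3 0;0 0 -.2 0;0 0 -.1 0;0 0 0 0;0 0 0 0;0 0 0 0;0 0 0 0;0 0 0 0' | sed -n '2,5p'
python3 -m pendant '0 0 0 0;0 0 0 0;0 0 0 0;0 0 0 0;0 0 0 0;0 0 0 0;0 0 0 0;0 0 0 0;0 0 0 0;0 0 0 0' .25 25| sed -n '2,6p'
```

```text
tool_pos: [0.542, 0.1536, -0.0245]
orientation: [3.142, 0.0, -2.755]
contact_force: [0.5, -0.6, -1.2]
opening: 0.0513
tool_pos: [0.542, 0.1537, -0.0244]
orientation: [3.142, 0.0, -2.755]
contact_force: [-1.0, -0.4, 4.6]
opening: 0.0309
grasp_force: 25.3
```

Gripped at 31 mm opening with 25 N. Lifting and carrying to a pre-insertion point on the open side of the gauge.

```bash
python3 -m pendant '0 0 .5 0;0 0 1 0;0 0 1 0;0 0 1 0;0 0 .5 0;-1 -1.2 0 -.03;-1 -1.2 0 -.03;-1 -1.2 0 -.03;-1 -1.2 0 -.03;-1 -1.2 0 -.03' | sed -n '2,6p'
python3 -m pendant '-1 -1.2 0 -.03;-1 -1.2 0 -.03;-1 -1.2 0 -.03;-1 -1.2 0 -.03;-1 -1.2 0 -.03;-.2 -1.2 0 -.03;0 -1.2 0 -.03;0 -1.5 0 -.019;0 0 0 0;0 0 0 0' | sed -n '2,6p'
python3 -c "
from seg import *
look('7',.05)"
```

```text
tool_pos: [0.4915, 0.0931, 0.0159]
orientation: [3.142, 0.001, -2.907]
contact_force: [0.0, 0.8, -0.9]
opening: 0.0308
grasp_force: 25.0
tool_pos: [0.4399, -0.0059, 0.0157]
orientation: [3.141, 0.001, -3.136]
contact_force: [0.0, -0.5, -0.1]
opening: 0.0308
grasp_force: 25.0
top ctr [824.4  20.1] wh [155.6  96.6] yaw -1.541 px [255  94  48  29]
top ctr [726.2 169.3] wh [75.3 73.8] yaw 0.348 px [222 126  24  24]
top ctr [518.5 262.7] wh [140.1  34.8] yaw 0.599 px [189 181  32  40]
side ctr [528.1 215.6] wh [112.7  35.7] yaw 0.659 px [230 164  31  21]
side ctr [722.3 139.4] wh [72.  73.2] yaw 0.03 px [301 179  27  18]
side ctr [1221.9   48.3] wh [144.6  62.1] yaw 1.266 px [487 187  25  34]
side ctr [493.4 -11.7] wh [83.4 37.3] yaw 0.068 px [221 225  34  13]
side ctr [397.8 -13.3] wh [43.7 38.6] yaw -1.562 px [190 228  19  12]
```

```bash
python3 -m pendant '0 0 -1 0;0 0 -1 0;0 0 -.5 0;0 0 0 0;1 0 0 0;1 0 0 0;1 0 0 0;1 0 0 0;1 0 0 0;.9 0 0 0' | sed -n '2,6p'
python3 -m pendant '0 0 0 0;0 0 0 0;0 0 -.3 0;0 0 -.3 0;0 0 -.3 0;0 0 -.15 0;0 0 0 0;0 0 0 0;0 0 0 0;0 0 0 0' | sed -n '2,6p'
python3 -c "
from seg import *
look('8',.011)"
```

```text
tool_pos: [0.5006, -0.0054, -0.0095]
orientation: [3.142, 0.001, -3.134]
contact_force: [-0.2, -0.7, -0.9]
opening: 0.0309
grasp_force: 25.0
tool_pos: [0.4988, -0.0054, -0.0202]
orientation: [3.141, -0.0, -3.134]
contact_force: [-0.3, 0.0, -0.8]
opening: 0.031
grasp_force: 25.0
top ctr [839.   17.7] wh [160.6  99.6] yaw -1.486 px [255  94  48  29]
top ctr [737.  171.5] wh [75.9 76.9] yaw -0.023 px [222 126  24  24]
top ctr [523.3 268.1] wh [144.6  35.9] yaw 0.595 px [189 181  32  40]
side ctr [737.1 184.8] wh [75.7 77. ] yaw 0.735 px [301 179  27  18]
side ctr [1271.9  106.3] wh [191.2  68. ] yaw 1.141 px [486 180  26  41]
side ctr [553.2  -8.2] wh [82.6 35.4] yaw 0.119 px [245 233  32  13]
side ctr [451.5 -10.5] wh [34.5 36. ] yaw -1.01 px [214 237  15  11]
```

```bash
python3 -m pendant '0 0 0 0;0 0 0 0;0 0 0 0;0 0 0 0;0 0 0 0;0 0 .5 0;0 0 1 0;0 0 1 0;0 0 1 0;0 0 1 0' .55 | sed -n '2,6p'
python3 -m pendant '0 0 2 0;0 0 2 0;0 0 2 0;0 0 2 0;0 0 2 0;0 0 1 0;2 0 0 0;2 0 0 0;2 0 0 0;2 0 0 0' 0 | sed -n '2,6p'
python3 -m pendant '.2 0 0 0;0 0 -1 0;0 0 -1 0;0 0 -1 0;0 0 -.6 0;0 0 0 0;0 0 0 0;0 0 0 0;0 0 0 0;0 0 0 0' | sed -n '2,6p'
python3 -c "
from seg import *
look('9',.011)
from h import *
a=snap('top','t9');b=snap('side','s9')
I=lambda x,f:cv2.resize(x,None,fx=f,fy=f,interpolation=cv2.INTER_CUBIC)
cv2.imwrite('pics/c9.png',np.hstack([I(b[170:270,200:300],4),I(a[150:250,240:320],4)]))"
```

```text
tool_pos: [0.4992, -0.0054, 0.0264]
orientation: [3.142, 0.001, -3.134]
contact_force: [-0.0, 0.1, 0.6]
opening: 0.0467
grasp_force: 0.0
tool_pos: [0.5794, -0.0054, 0.1353]
orientation: [3.142, 0.0, -3.134]
contact_force: [-0.9, 0.3, 0.2]
opening: -0.0004
grasp_force: 0.0
tool_pos: [0.5812, -0.0054, 0.0994]
orientation: [3.142, 0.001, -3.134]
contact_force: [-0.2, 0.4, 0.0]
opening: -0.0
grasp_force: 0.0
top ctr [839.   17.7] wh [160.5  99.6] yaw -1.468 px [255  94  48  29]
top ctr [736.5 171.3] wh [76.1 77.1] yaw -0.895 px [222 126  24  23]
top ctr [523.7 268.3] wh [143.7  35.3] yaw 0.592 px [189 181  32  40]
side ctr [522.9 259.1] wh [141.7  35.5] yaw 0.6 px [219 165  42  23]
side ctr [737.6 185. ] wh [76.9 76.8] yaw -0.046 px [301 179  27  18]
side ctr [1258.7   65. ] wh [111.1  51.8] yaw 1.409 px [491 192  21  29]
side ctr [823.4  37.1] wh [ 60.4 115.8] yaw 1.45 px [341 207  30  31]
side ctr [513.6  -8.8] wh [160.7  35.7] yaw 0.019 px [214 233  63  15]
side ctr [ 467.1 -182.9] wh [40.7 27.2] yaw 1.196 px [225 291  14  16]
```

View pics/c9.png

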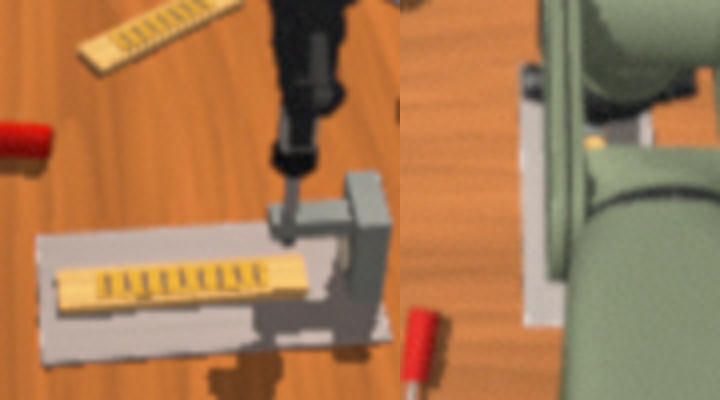

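The long core lies flat with its bare end under the shoe (left crop, about (285,275)). Press to the stop, hold, and raise.

```bash
python3 -m pendant '0 0 -.5 0;0 0 -.5 0;0 0 -.5 0;0 0 -.5 0;0 0 -.5 0;0 0 -.5 0;0 0 -.5 0;0 0 -.4 0;0 0 0 0;0 0 0 0' | sed -n '2,6p'
python3 -m pendant '0 0 -.2 0;0 0 -.1 0;0 0 -.1 0;0 0 0 0;0 0 0 0;0 0 0 0;0 0 0 0;0 0 0 0;0 0 0 0;0 0 0 0' | sed -n '2,6p'
```

```text
tool_pos: [0.5816, -0.0054, 0.0602]
orientation: [3.142, 0.002, -3.134]
contact_force: [1.4, 0.4, 6.2]
opening: 0.0001
grasp_force: 3.6
tool_pos: [0.5817, -0.0054, 0.0589]
orientation: [-3.142, 0.003, -3.134]
contact_force: [-3.2, -0.1, 19.9]
opening: -0.0001
grasp_force: 10.4
```

```bash
python3 -m pendant '0 0 .5 0;0 0 .5 0;0 0 .8 0;0 0 1 0;0 0 1 0;0 0 1.2 0;0 0 1.5 0;0 0 1.5 0;0 0 0 0;0 0 0 0' | sed -n '2,4p'
python3 -m pendant '-2 0 0 0;-2 0 0 0;-2 0 0 0;-2.25 0 0 0;0 0 0 0;0 0 -1.5 0;0 0 -2 0;0 0 -2 0;0 0 -2 0;0 0 -1.5 0' .6 | sed -n '2,6p'
python3 -c "
from seg import *
look('10',.011)"
```

```text
tool_pos: [0.5804, -0.0054, 0.136]
orientation: [3.141, -0.0, -3.134]
contact_force: [-0.0, -0.6, -0.7]
tool_pos: [0.4969, -0.0053, 0.0433]
orientation: [3.141, -0.004, -3.134]
contact_force: [-0.3, 0.4, -0.1]
opening: 0.0514
grasp_force: 0.0
top ctr [839.   17.6] wh [160.7  99.6] yaw -1.521 px [255  94  48  29]
top ctr [736.4 171.2] wh [76.  77.2] yaw 0.106 px [222 126  24  23]
top ctr [523.8 268.1] wh [143.7  36. ] yaw 0.593 px [189 181  31  40]
side ctr [736.3 184.2] wh [76.9 76.9] yaw 0.039 px [301 179  27  18]
side ctr [1262.6   70.4] wh [125.7  59.5] yaw 1.368 px [489 190  23  31]
side ctr [513.7  -8.8] wh [160.6  35.7] yaw 0.002 px [214 233  63  15]
```

```bash
python3 -m pendant '0 0 -1 0;0 0 -1 0;0 0 -1 0;0 0 -1 0;0 0 -1 0;0 0 -.5 0;0 0 -.5 0;0 0 0 0;0 0 0 0;0 0 0 0' | sed -n '2,6p'
```

```text
tool_pos: [0.4988, -0.0054, -0.0138]
orientation: [3.142, 0.001, -3.134]
contact_force: [-0.8, -0.1, -0.5]
opening: 0.0512
grasp_force: 0.0
```

```bash
python3 -m pendant '0 0 -.3 0;0 0 -.34 0;0 0 0 0;0 0 0 0;0 0 0 0;0 0 0 0;0 0 0 0;0 0 0 0;0 0 0 0;0 0 0 0' | sed -n '2,6p'
python3 -m pendant '0 0 0 0;0 0 0 0;0 0 0 0;0 0 0 0;0 0 0 0;0 0 0 0;0 0 0 0;0 0 0 0;0 0 0 0;0 0 0 0' .25 25| sed -n '2,6p'
```

```text
tool_pos: [0.4984, -0.0054, -0.0205]
orientation: [3.141, 0.0, -3.134]
contact_force: [-0.7, 0.2, -0.3]
opening: 0.051
grasp_force: 0.0
tool_pos: [0.4984, -0.0054, -0.0204]
orientation: [3.142, 0.0, -3.134]
contact_force: [0.3, 0.0, 4.7]
opening: 0.0309
grasp_force: 25.2
```

```bash
python3 -m pendant '0 0 .5 0;0 0 .5 0;-1 0 0 0;-1 0 0 0;-1 0 0 0;-1 0 0 0;-1 0 0 0;-1 0 .5 0;0 0 2 0;0 0 2 0' | sed -n '2,6p'
python3 -m pendant '0 0 1 0;0 -3 0 -.01;0 -3 0 -.01;0 -3 0 -.01;1.2 -3 0 -.01;1.2 -3 0 -.01;1.2 -3 0 -.01;1.2 -3 0 -.01;1.2 -3 0 -.01;1.2 -3 0 -.014' | sed -n '2,6p'
python3 -m pendant '1.3 -.4 0 0;0 0 0 0;0 0 0 0;0 0 0 0;0 0 0 0;0 0 0 0;0 0 0 0;0 0 0 0;0 0 0 0;0 0 0 0' | sed -n '2,6p'
python3 -c "
from seg import *
look('11',.05)"
```

```text
tool_pos: [0.4358, -0.0054, 0.0345]
orientation: [3.141, -0.004, -3.134]
contact_force: [0.9, 0.5, -1.1]
opening: 0.0307
grasp_force: 25.0
tool_pos: [0.5099, -0.2767, 0.0447]
orientation: [3.141, -0.0, 3.054]
contact_force: [0.8, -0.0, -1.2]
opening: 0.0309
grasp_force: 25.1
tool_pos: [0.5234, -0.2793, 0.0445]
orientation: [3.142, 0.0, 3.055]
contact_force: [1.0, 0.1, -0.8]
opening: 0.0306
grasp_force: 25.1
top ctr [824.4  20.1] wh [155.6  96.6] yaw -1.545 px [255  94  48  29]
top ctr [725.  170.6] wh [72.1 70.8] yaw 1.44 px [222 127  23  22]
top ctr [518.8 262.9] wh [139.4  34.8] yaw 0.596 px [189 181  32  40]
side ctr [733.2 136.2] wh [76.3 49.5] yaw 1.284 px [309 179  19  18]
side ctr [ 458.6 -363. ] wh [53.6 37.1] yaw -1.421 px [223 355  21  29]
```

```bash
python3 -m pendant '0 0 -1 0;0 0 -1 0;0 0 -1 0;0 0 -1 0;0 0 -1 0;0 0 -.5 0;0 0 -.5 0;0 0 -.2 0;0 0 -.2 0;0 0 0 0' | sed -n '2,6p'
```

```text
tool_pos: [0.5234, -0.2794, -0.0197]
orientation: [3.141, -0.0, 3.055]
contact_force: [-0.6, 0.1, -1.5]
opening: 0.031
grasp_force: 25.1
```

```bash
python3 -m pendant '0 0 -.05 0;0 0 0 0;0 0 0 0;0 0 0 0;0 0 0 0;0 0 0 0;0 0 0 0;0 0 0 0;0 0 0 0;0 0 0 0' .55 | sed -n '2,6p'
python3 -m pendant '0 0 .5 0;0 0 1 0;0 0 2 0;0 0 2 0;0 0 2 0;0 0 2 0;-1 2 1 0;-1 3 0 0;-1 3 0 0;-1 3 0 0' | sed -n '2,6p'
python3 -m pendant '-.5 3 0 0;-.5 3 0 0;0 2 0 0;0 0 0 0;0 0 0 0;0 0 0 0;0 0 0 0;0 0 0 0;0 0 0 0;0 0 0 0' .6 | sed -n '2,6p'
python3 -c "
from seg import *
look('12')
a=cv2.imread('pics/t12.png');b=cv2.imread('pics/s12.png')
I=lambda x,f:cv2.resize(x,None,fx=f,fy=f,interpolation=cv2.INTER_CUBIC)
cv2.imwrite('pics/c12.png',np.hstack([I(b[264:384,205:335],3)[:360],I(a[145:235,325:415],4)]))"
```

```text
tool_pos: [0.5233, -0.2794, -0.0201]
orientation: [3.141, -0.0, 3.055]
contact_force: [-0.4, 0.7, -0.1]
opening: 0.047
grasp_force: 0.0
tool_pos: [0.4831, -0.1686, 0.0862]
orientation: [-3.141, 0.002, 3.054]
contact_force: [0.4, 0.7, 0.4]
opening: 0.047
grasp_force: 0.0
tool_pos: [0.4734, -0.09, 0.0849]
orientation: [3.142, -0.0, 3.054]
contact_force: [0.1, 0.2, -1.2]
opening: 0.0512
grasp_force: 0.0
top ctr [840.4  17.5] wh [161.   99.9] yaw -1.538 px [255  94  48  29]
top ctr [738.1 170.9] wh [76.5 75.9] yaw 0.355 px [222 126  24  24]
top ctr [523.9 268.7] wh [144.9  36.1] yaw 0.592 px [189 181  32  40]
side ctr [738.4 190.9] wh [76.7 76.9] yaw -0.387 px [301 179  27  18]
side ctr [1271.6   64.7] wh [112.8  58.2] yaw 1.388 px [490 193  22  28]
```

View pics/c12.png

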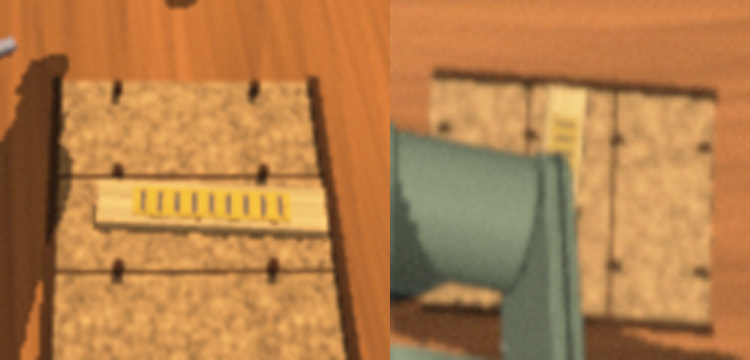

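The side crop shows the long core shoved in its lane. It lies towards +y and +x, with its right end at the lip at about (328,212), so it was knocked after I placed it. I'll clear the arm and measure.

```bash
python3 -m pendant '0 4 2 0;0 4 2 0;0 4 0 0;0 4 0 0;0 4 0 0;0 0 0 0;0 0 0 0;0 0 0 0;0 0 0 0;0 0 0 0'
python3 - <<'E'
from fit import *
a=snap('top','t13');b=snap('side','s13')
I=lambda x,f:cv2.resize(x,None,fx=f,fy=f,interpolation=cv2.INTER_CUBIC)
cv2.imwrite('pics/c13.png',np.hstack([I(b[305:365,225:325],4.3),I(a[155:235,345:400],6.5)[:258*2]]) if 0 else cv2.vconcat([I(b[310:350,225:325],6),cv2.rotate(I(a[160:232,345:385],6),cv2.ROTATE_90_CLOCKWISE)[:, :600] if 0 else cv2.copyMakeBorder(cv2.rotate(I(a[160:232,345:385],6),cv2.ROTATE_90_CLOCKWISE),0,0,0,600-432,cv2.BORDER_CONSTANT)]))
for n,x in(('far lip inner',.094),('near',-.094)):
    for y in(.036,.0,-.036):
        c,s=np.cos(-.0863),np.sin(-.0863);X=[.5385+c*x-s*y,-.2805+s*x+c*y]
        print(n,y,'side z4,z12',proj('side',X+[.004]),proj('side',X+[.012]),'top z12',proj('top',X+[.012]))
E
```

```text
time: 44.12
tool_pos: [0.4734, 0.1038, 0.1221]
orientation: [-3.141, -0.0, 3.053]
contact_force: [-1.0, -0.3, -0.2]
opening: 0.0511
grasp_force: 0.0
far lip inner 0.036 side z4,z12 [311.253  322.0579] [311.6909 319.9964] top z12 [360.7376 165.739 ]
far lip inner 0.0 side z4,z12 [313.4095 337.3527] [313.8743 335.3181] top z12 [371.5484 166.5619]
far lip inner -0.036 side z4,z12 [315.7064 353.6433] [316.2007 351.6436] top z12 [382.3667 167.3854]
near 0.036 side z4,z12 [224.2057 322.014 ] [224.134  319.9422] top z12 [358.4316 222.0049]
near 0.0 side z4,z12 [223.615  337.3832] [223.5373 335.3386] top z12 [369.4686 222.8648]
near -0.036 side z4,z12 [222.9855 353.7581] [222.9014 351.7489] top z12 [380.5135 223.7253]
```

View pics/c13.png

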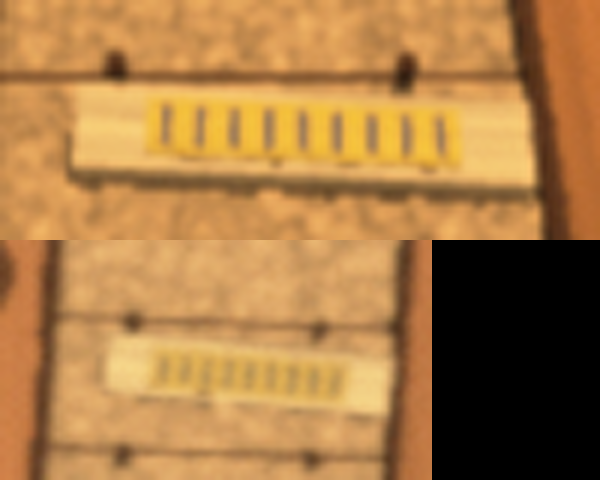

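```bash
python3 - <<'E'
from fit import *
S=lambda x,y:cr((225,310),6,x,y)
def T(x,y): # rotated crop, below 240: (x,y-240) ; clockwise: orig(col,row): x=H-1-row, y=col, H=432
    return cr((345,160),6,y-240,431-x)
L=.08;w=.016
C=[(-L,w),(-L,-w),(L,w),(L,-w)]
side=[S(78,82),S(70,172),S(530,97),S(537,188)]
top=[T(112,334),T(106,390),T(394,358),T(387,414)]
for nm,o in(('side',[('side',q,(x,y,.011)) for q,(x,y) in zip(side,C)]),('top',[('top',q,(x,y,.011)) for q,(x,y) in zip(top,C)])):
    for z in(0,):
        p,r=fit(o,[.54,-.27,-.1]);print(nm,p,r)
        c,s=np.cos(-.0863),np.sin(-.0863);d=p[:2]-np.array([.5385,-.2805]);print('in rack',c*d[0]+s*d[1],-s*d[0]+c*d[1],p[2]+.0863)
print([tri(a,b) for a,b in zip(top,side)])
E
```

```text
side [ 0.553  -0.2734 -0.1248] [[-0.1757  0.5727]
 [ 0.4069 -0.6059]
 [-0.2339  0.6959]
 [-0.0102 -0.5579]]
in rack 0.013797010727720944 0.008272924306239458 -0.038516293527121714
top [ 0.5549 -0.2698 -0.1323] [[-0.2327  0.1767]
 [ 0.1778  0.3811]
 [-0.0937 -0.287 ]
 [ 0.1492 -0.2922]]
in rack 0.015410445683833311 0.01212091447915556 -0.04602584978178943
[array([ 0.4773, -0.2448,  0.0087]), array([ 0.4731, -0.2766,  0.0042]), array([ 0.6356, -0.2651,  0.0096]), array([ 0.6319, -0.2973,  0.0052])]
```

The core lies flat inside its lane but against the lip (x +14 mm, y +10 mm, yaw −0.04). I'll regrip it and centre it.

```bash
python3 -m pendant '.66 -3.7 0 -.004;.66 -3.7 0 -.004;.66 -3.7 0 -.004;.66 -3.7 0 -.004;.66 -3.7 0 -.004;.66 -3.7 0 -.004;.66 -3.7 0 -.004;.66 -3.7 0 -.004;.66 -3.7 0 -.004;.62 -4.05 0 -.004' .55 | sed -n '2,6p'
python3 -m pendant '0 0 -2 0;0 0 -2 0;0 0 -2 0;0 0 -2 0;0 0 -2 0;0 0 -1 0;0 0 -1 0;0 0 -.5 0;0 0 0 0;0 0 0 0' | sed -n '2,6p'
```

```text
tool_pos: [0.5384, -0.2708, 0.1222]
orientation: [3.141, -0.0, 3.013]
contact_force: [0.4, 0.5, 0.6]
opening: 0.0471
grasp_force: 0.0
tool_pos: [0.5394, -0.2687, -0.0022]
orientation: [-3.141, 0.001, 3.015]
contact_force: [0.8, -0.7, -0.5]
opening: 0.0473
grasp_force: 0.0
```

```bash
python3 -m pendant '0 -.1 -.4 0;0 0 -.3 0;0 0 -.1 0;0 0 0 0;0 0 0 0;0 0 0 0;0 0 0 0;0 0 -.3 0;0 0 -.3 0;0 0 -.2 0' | sed -n '2,6p'
python3 -m pendant '0 0 -.2 0;0 0 0 0;0 0 0 0;0 0 0 0;0 0 0 0;0 0 0 0;0 0 0 0;0 0 0 0;0 0 0 0;0 0 0 0' .25 25| sed -n '2,6p'
```

```text
tool_pos: [0.5387, -0.2693, -0.0193]
orientation: [3.141, -0.001, 3.015]
contact_force: [0.1, -0.1, 0.6]
opening: 0.0469
grasp_force: 0.0
tool_pos: [0.5388, -0.2693, -0.0208]
orientation: [3.141, -0.0, 3.015]
contact_force: [-0.2, -0.7, -1.0]
opening: 0.031
grasp_force: 24.9
```

```bash
python3 -m pendant '0 0 .5 0;0 0 .5 0;-.5 -.4 0 .014;-.5 -.4 0 .014;-.5 -.3 0 .013;0 0 0 0;0 0 0 0;0 0 -.4 0;0 0 -.4 0;0 0 -.15 0' | sed -n '2,6p'
python3 -m pendant '0 0 0 0;0 0 0 0;0 0 0 0;0 0 0 0;0 0 0 0;0 0 0 0;0 0 0 0;0 0 0 0;0 0 0 0;0 0 0 0' .55 | sed -n '2,6p'
python3 -m pendant '0 0 .5 0;0 0 1 0;0 0 2 0;0 0 2 0;0 0 2 0;0 0 2 0;-1 3 1 0;-1 3 0 0;-1 3 0 0;-1 3 0 0' | sed -n '2,6p'
python3 -m pendant '0 4 2 0;0 4 2 0;0 4 0 0;0 4 0 0;0 3 0 0;0 3 0 0;0 0 0 0;0 0 0 0;0 0 0 0;0 0 0 0' .6
cat > chk.py <<'E'
from seg import *
import sys
def rackchk(tag):
    # straighten rack from each view into its own frame at z=.011 and save
    out=[]
    for c in('top','side'):
        im=cv2.imread(f'pics/{c[0]}{tag}.png');cy,sy=np.cos(-.0863),np.sin(-.0863)
        src=[];dst=[]
        for x,y in((.1,.12),(.1,-.12),(-.1,.12),(-.1,-.06)):
            src.append(proj(c,[.5385+cy*x-sy*y,-.2805+sy*x+cy*y,.011]));dst.append([(.11-(-x))*1500 if 0 else (x+.11)*1500,(.125-y)*1500])
        M=cv2.getPerspectiveTransform(np.float32(src),np.float32(dst));out.append(cv2.warpPerspective(im,M,(330,375),flags=cv2.INTER_CUBIC))
    cv2.imwrite(f'pics/r{tag}.png',np.hstack(out))
E
python3 -c "
from chk import *
look('14');rackchk('14')"
```

```text
tool_pos: [0.5236, -0.28, -0.0212]
orientation: [3.141, -0.001, 3.056]
contact_force: [0.3, 0.2, -1.1]
opening: 0.0311
grasp_force: 24.9
tool_pos: [0.524, -0.2804, -0.0203]
orientation: [3.142, 0.0, 3.056]
contact_force: [0.8, -0.5, 0.2]
opening: 0.047
grasp_force: 0.0
tool_pos: [0.4837, -0.1595, 0.086]
orientation: [-3.141, 0.002, 3.055]
contact_force: [-0.4, 0.2, -0.5]
opening: 0.0469
grasp_force: 0.0
time: 50.88
tool_pos: [0.484, 0.0531, 0.1223]
orientation: [-3.141, 0.0, 3.055]
contact_force: [0.0, 0.3, -0.6]
opening: 0.0517
grasp_force: 0.0
top ctr [840.4  17.5] wh [161.   99.9] yaw -1.536 px [255  94  48  29]
top ctr [738.3 171.7] wh [76.7 75.6] yaw 0.011 px [222 126  24  23]
top ctr [523.8 268.6] wh [145.1  35.5] yaw 0.594 px [189 181  32  40]
side ctr [545. 278.] wh [90.7 37.8] yaw 0.697 px [237 165  24  16]
side ctr [738.1 189.5] wh [76.6 78.1] yaw -0.136 px [301 179  27  18]
```

View pics/r14.png

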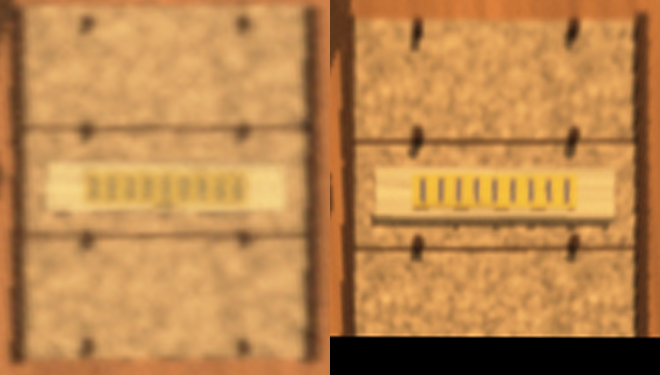

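In the straightened rack views the long core sits centred and parallel in the middle lane in both cameras. Now the mid core.

```bash
python3 -m pendant '.23 2.02 0 .068;.23 2.02 0 .068;.23 2.02 0 .068;.23 2.02 0 .068;.23 2.02 0 .068;.23 2.02 0 .068;.23 2.02 0 .068;.23 2.02 0 .068;.23 2.02 0 .068;.23 2.02 0 .069' .6 | sed -n '2,6p'
python3 -m pendant '0 0 -2 0;0 0 -2 0;0 0 -2 0;0 0 -2 0;0 0 -2 0;0 0 -1 0;0 0 -1 0;0 0 -1 0;0 0 -.5 0;0 0 0 0' | sed -n '2,6p'
python3 -c "
from seg import *
look('15')"
```

```text
tool_pos: [0.5074, 0.2561, 0.1219]
orientation: [-3.142, -0.0, -2.545]
contact_force: [0.9, 0.2, 0.3]
opening: 0.0514
grasp_force: 0.0
tool_pos: [0.5067, 0.2558, -0.0138]
orientation: [3.141, -0.001, -2.547]
contact_force: [-0.3, -0.2, -0.5]
opening: 0.0512
grasp_force: 0.0
top ctr [840.4  17.5] wh [161.   99.9] yaw -1.508 px [255  94  48  29]
top ctr [738.  171.4] wh [76.3 76.7] yaw -0.251 px [222 126  23  24]
side ctr [737.9 190.6] wh [78.  76.9] yaw 1.319 px [301 179  27  18]
```

```bash
python3 -m pendant '0 0 -.3 0;0 0 -.3 0;0 0 -.3 0;0 0 -.15 0;0 0 0 0;0 0 0 0;0 0 0 0;0 0 0 0;0 0 0 0;0 0 0 0' | sed -n '2,6p'
python3 -m pendant '0 0 0 0;0 0 0 0;0 0 0 0;0 0 0 0;0 0 0 0;0 0 0 0;0 0 0 0;0 0 0 0;0 0 0 0;0 0 0 0' .25 25| sed -n '2,6p'
```

```text
tool_pos: [0.507, 0.2562, -0.0234]
orientation: [3.142, 0.0, -2.546]
contact_force: [-0.7, 0.4, -0.2]
opening: 0.0513
grasp_force: 0.0
tool_pos: [0.5071, 0.2562, -0.0233]
orientation: [3.142, 0.0, -2.546]
contact_force: [-0.4, -0.4, 4.0]
opening: 0.031
grasp_force: 25.2
```

```bash
python3 -m pendant '0 0 .5 0;0 0 1.5 0;0 0 2 0;0 0 1 0;-.43 -2.18 0 -.049;-.43 -2.18 0 -.049;-.43 -2.18 0 -.049;-.43 -2.18 0 -.049;-.43 -2.18 0 -.049;-.43 -2.18 0 -.049' | sed -n '2,6p'
python3 -m pendant '-.43 -2.18 0 -.049;-.43 -2.18 0 -.049;-.43 -2.18 0 -.049;-.43 -2.18 0 -.049;-.43 -2.18 0 -.049;-.45 -2.18 0 -.049;0 0 0 0;0 0 -1 0;0 0 -1 0;0 0 -1 0' | sed -n '2,6p'
python3 -m pendant '0 0 -.5 0;0 0 0 0;0 0 0 0;0 0 0 0;0 0 0 0;0 0 0 0;0 0 0 0;0 0 0 0;0 0 0 0;0 0 0 0' | sed -n '2,6p'
python3 -c "
from seg import *
look('16',.023)"
```

```text
tool_pos: [0.4806, 0.1243, 0.0263]
orientation: [3.142, -0.0, -2.843]
contact_force: [0.4, -0.1, -1.3]
opening: 0.0308
grasp_force: 24.9
tool_pos: [0.4555, -0.0052, -0.0038]
orientation: [3.141, 0.001, -3.134]
contact_force: [-0.5, -0.1, -0.6]
opening: 0.0308
grasp_force: 25.0
tool_pos: [0.4552, -0.0055, -0.0085]
orientation: [3.142, 0.0, -3.134]
contact_force: [0.3, -0.0, -1.1]
opening: 0.0309
grasp_force: 25.0
top ctr [834.5  18.4] wh [159.1  98.7] yaw -1.518 px [255  94  48  29]
top ctr [733.6 170.2] wh [75.2 75.1] yaw -0.269 px [222 126  24  24]
side ctr [732.6 171.1] wh [73.7 76.4] yaw -0.654 px [301 179  27  18]
side ctr [1259.1   93.6] wh [188.3  67.2] yaw 1.142 px [486 180  26  41]
side ctr [507.4  -9.6] wh [77.6 35.2] yaw 0.047 px [228 232  31  12]
```

```bash
python3 -m pendant '1 0 0 0;1 0 0 0;1 0 0 0;1 0 0 0;.86 0 0 0;0 0 0 0;0 0 0 0;0 0 -.4 0;0 0 -.4 0;0 0 -.25 0' | sed -n '2,6p'
python3 -m pendant '0 0 -.03 0;0 0 0 0;0 0 0 0;0 0 0 0;0 0 0 0;0 0 0 0;0 0 0 0;0 0 0 0;0 0 0 0;0 0 0 0' .55 | sed -n '2,6p'
python3 -m pendant '0 0 .5 0;0 0 1 0;0 0 1.5 0;0 0 2 0;0 0 2 0;0 0 2 0;0 0 2 0;0 0 2 0;0 0 2 0;0 0 .5 0' | sed -n '2,6p'
python3 -m pendant '2 0 0 0;2 0 0 0;2 0 0 0;1.75 0 0 0;0 0 0 0;0 0 -1 0;0 0 -1 0;0 0 -1 0;0 0 -.6 0;0 0 0 0' 0 | sed -n '2,6p'
python3 -c "
from seg import *
look('17',.011)"
```

```text
tool_pos: [0.5028, -0.0054, -0.0195]
orientation: [3.141, -0.001, -3.134]
contact_force: [-5.6, 0.2, 27.7]
opening: 0.031
grasp_force: 27.7
tool_pos: [0.5037, -0.0054, -0.0193]
orientation: [3.142, -0.0, -3.134]
contact_force: [0.7, 0.6, 0.4]
opening: 0.0471
grasp_force: 0.0
tool_pos: [0.5058, -0.0055, 0.1397]
orientation: [-3.141, 0.007, -3.134]
contact_force: [0.0, -0.3, 0.2]
opening: 0.0464
grasp_force: 0.0
tool_pos: [0.5791, -0.0054, 0.0974]
orientation: [3.141, -0.005, -3.134]
contact_force: [-0.3, -0.4, -0.8]
opening: -0.0
grasp_force: 0.0
top ctr [839.   17.7] wh [160.6  99.6] yaw -1.475 px [255  94  48  29]
top ctr [736.5 171.3] wh [76.1 77.3] yaw -0.137 px [222 126  24  24]
side ctr [736.8 185.6] wh [74.6 77.5] yaw -0.269 px [301 179  27  18]
side ctr [1256.2   69.6] wh [112.4  56.5] yaw 1.378 px [490 192  22  29]
side ctr [523.6  -8.4] wh [140.8  36. ] yaw 0.021 px [222 234  55  13]
side ctr [ 467.  -182.8] wh [40.8 27.5] yaw 1.213 px [225 291  14  16]
```

```bash
python3 -m pendant '0 0 -.5 0;0 0 -.5 0;0 0 -.5 0;0 0 -.5 0;0 0 -.5 0;0 0 -.5 0;0 0 -.5 0;0 0 -.4 0;0 0 0 0;0 0 0 0' | sed -n '2,6p'
python3 -m pendant '0 0 -.1 0;0 0 -.1 0;0 0 -.1 0;0 0 0 0;0 0 0 0;0 0 0 0;0 0 0 0;0 0 0 0;0 0 0 0;0 0 0 0' | sed -n '2,6p'
```

```text
tool_pos: [0.5821, -0.0055, 0.061]
orientation: [3.142, 0.002, -3.134]
contact_force: [1.5, 0.6, 7.7]
opening: -0.0001
grasp_force: 3.5
tool_pos: [0.5821, -0.0055, 0.059]
orientation: [-3.142, 0.002, -3.134]
contact_force: [0.7, 0.3, 11.2]
opening: 0.0
grasp_force: 5.4
```

```bash
python3 -m pendant '0 0 -.1 0;0 0 0 0;0 0 0 0;0 0 0 0;0 0 0 0;0 0 0 0;0 0 0 0;0 0 0 0;0 0 0 0;0 0 0 0' | sed -n '2,6p'
python3 -m pendant '0 0 .5 0;0 0 .5 0;0 0 .8 0;0 0 1 0;0 0 1 0;0 0 1.2 0;0 0 1.5 0;0 0 1.5 0;0 0 0 0;0 0 0 0' | sed -n '2,4p'
python3 -m pendant '-2 0 0 0;-2 0 0 0;-2 0 0 0;-1.85 0 0 0;0 0 0 0;0 0 -1.5 0;0 0 -2 0;0 0 -2 0;0 0 -2 0;0 0 -1.5 0' .6 | sed -n '2,6p'
python3 -c "
from seg import *
look('18',.011)"
python3 -m pendant '0 0 -1 0;0 0 -1 0;0 0 -1 0;0 0 -1 0;0 0 -1 0;0 0 -.5 0;0 0 -.5 0;0 0 0 0;0 0 0 0;0 0 0 0' | sed -n '2,6p'
```

```text
tool_pos: [0.5822, -0.0055, 0.0589]
orientation: [-3.142, 0.003, -3.134]
contact_force: [-2.0, -0.6, 15.4]
opening: -0.0002
grasp_force: 8.0
tool_pos: [0.5808, -0.0054, 0.1368]
orientation: [3.141, -0.0, -3.134]
contact_force: [0.2, -0.6, 0.4]
tool_pos: [0.5019, -0.0054, 0.0443]
orientation: [3.141, -0.003, -3.134]
contact_force: [0.2, 0.4, 0.0]
opening: 0.0512
grasp_force: 0.0
top ctr [839.   17.7] wh [160.6  99.6] yaw -1.495 px [255  94  48  29]
top ctr [736.5 171.3] wh [76.1 77.3] yaw -0.237 px [222 126  24  24]
side ctr [736.9 185.5] wh [76.8 75.6] yaw -0.218 px [301 179  27  18]
side ctr [1257.8   72.2] wh [120.3  59.4] yaw 1.347 px [489 189  23  32]
side ctr [523.8  -8.6] wh [140.5  35.6] yaw -0.01 px [222 234  55  13]
tool_pos: [0.5032, -0.0054, -0.013]
orientation: [3.142, 0.001, -3.134]
contact_force: [-0.3, 0.6, -0.2]
opening: 0.0511
grasp_force: 0.0
```

```bash
python3 -m pendant '0 0 -.3 0;0 0 -.33 0;0 0 0 0;0 0 0 0;0 0 0 0;0 0 0 0;0 0 0 0;0 0 0 0;0 0 0 0;0 0 0 0' | sed -n '2,6p'
python3 -m pendant '0 0 0 0;0 0 0 0;0 0 0 0;0 0 0 0;0 0 0 0;0 0 0 0;0 0 0 0;0 0 0 0;0 0 0 0;0 0 0 0' .25 25| sed -n '2,6p'
python3 -m pendant '0 0 .5 0;0 0 .5 0;-1 0 0 0;-1 0 0 0;-1 0 0 0;-1 0 0 0;-1 0 0 0;0 0 .5 0;0 0 2 0;0 0 2 0' | sed -n '2,6p'
python3 -m pendant '0 0 1 0;0 -2.5 0 -.012;.8 -2.5 0 -.012;.8 -2.5 0 -.012;.8 -2.5 0 -.012;.8 -2.5 0 -.012;1 -2.5 0 -.012;1 -2.5 0 -.012;1 -2.5 0 -.01;1 -.17 0 0' | sed -n '2,6p'
python3 -m pendant '0 0 0 0;0 0 0 0;0 0 0 0;0 0 0 0;0 0 0 0;0 0 0 0;0 0 0 0;0 0 0 0;0 0 0 0;0 0 0 0' | sed -n '2,6p'
```

```text
tool_pos: [0.5028, -0.0054, -0.0196]
orientation: [3.142, 0.0, -3.134]
contact_force: [-0.5, -0.6, 0.4]
opening: 0.0512
grasp_force: 0.0
tool_pos: [0.5028, -0.0054, -0.0194]
orientation: [3.141, 0.0, -3.134]
contact_force: [-1.0, 0.6, 5.8]
opening: 0.0311
grasp_force: 25.2
tool_pos: [0.4519, -0.0054, 0.0356]
orientation: [3.141, -0.002, -3.134]
contact_force: [0.2, 0.7, -0.5]
opening: 0.031
grasp_force: 25.0
tool_pos: [0.526, -0.2112, 0.0459]
orientation: [-3.14, 0.003, 3.051]
contact_force: [0.1, -0.3, -1.0]
opening: 0.0308
grasp_force: 25.1
tool_pos: [0.5248, -0.2071, 0.0454]
orientation: [3.142, 0.0, 3.055]
contact_force: [0.5, -0.3, -1.4]
opening: 0.0306
grasp_force: 25.1
```

```bash
python3 -m pendant '0 0 -1 0;0 0 -1 0;0 0 -1 0;0 0 -1 0;0 0 -1 0;0 0 -.5 0;0 0 -.5 0;0 0 -.25 0;0 0 -.2 0;0 0 0 0' | sed -n '2,6p'
python3 -m pendant '0 0 -.03 0;0 0 0 0;0 0 0 0;0 0 0 0;0 0 0 0;0 0 0 0;0 0 0 0;0 0 0 0;0 0 0 0;0 0 0 0' .55 | sed -n '2,6p'
python3 -m pendant '0 0 .5 0;0 0 1 0;0 0 2 0;0 0 2 0;0 0 2 0;0 0 2 0;0 0 2 0;0 0 2 0;0 0 2 0;0 0 .5 0' | sed -n '2,6p'
python3 -m pendant '.5 2.2 0 .01;.6 2.2 0 .01;.6 2.2 0 .01;.6 2.2 0 .01;.6 2.2 0 .01;.6 2.2 0 .01;.6 2.2 0 .01;.7 2.2 0 .01;.8 2.57 0 .014;0 0 0 0' 0
python3 - <<'E'
from chk import *
look('19');rackchk('19')
# mid/long in rack frame: reed-plate (saturated yellow) and wood blobs in straightened views (1.5 px/mm)
r=cv2.imread('pics/r19.png');q=cv2.imread('pics/r14.png')
for nm,o in(('top',0),('side',330)):
    for nm2,I in(('new',r),('old',q)):
        h=cv2.cvtColor(I[:,o:o+330],cv2.COLOR_BGR2HSV)
        m=((h[...,0]>17)&(h[...,0]<32)&(h[...,2]>215)).astype(np.uint8)
        m=cv2.morphologyEx(m,cv2.MORPH_CLOSE,np.ones((9,9)));m=cv2.morphologyEx(m,cv2.MORPH_OPEN,np.ones((9,9)))
        n,L,S,C=cv2.connectedComponentsWithStats(m)
        for k in range(1,n):
            if S[k,4]>1500:
                (x,y),w,a=cv2.minAreaRect(np.argwhere(L==k)[:,::-1].astype(np.float32))
                print(nm,nm2,'ctr mm',round(x/1.5-110,1),round(125-y/1.5,1),'wh',np.round(np.array(w)/1.5,1),'ang',round(a,1))
E
```

```text
tool_pos: [0.525, -0.2072, -0.0191]
orientation: [-3.142, 0.0, 3.055]
contact_force: [-0.6, -0.2, -0.5]
opening: 0.0307
grasp_force: 25.1
tool_pos: [0.5248, -0.2071, -0.0194]
orientation: [3.142, -0.0, 3.055]
contact_force: [-0.5, 0.7, -0.2]
opening: 0.0469
grasp_force: 0.0
tool_pos: [0.5267, -0.2079, 0.145]
orientation: [-3.139, 0.007, 3.055]
contact_force: [0.7, -0.3, 0.3]
opening: 0.0466
grasp_force: 0.0
time: 73.05
tool_pos: [0.5817, -0.0015, 0.1403]
orientation: [3.139, 0.001, -3.131]
contact_force: [0.5, -0.1, -0.2]
opening: 0.0001
grasp_force: 0.0
top ctr [840.4  17.5] wh [161.1  99.9] yaw -1.481 px [255  94  48  29]
top ctr [738.1 171.7] wh [76.1 77.1] yaw -0.649 px [222 126  24  24]
side ctr [738.4 190.8] wh [76.9 76.9] yaw -0.158 px [301 179  27  18]
side ctr [ 465.8 -190.1] wh [61.2 27.6] yaw 1.322 px [225 291  14  24]
top new ctr mm 40.3 73.7 wh [30.7 66. ] ang 90.0
top new ctr mm 35.0 0.0 wh [32.7 92.7] ang 90.0
top old ctr mm 0.4 -0.2 wh [160.7  33.3] ang 0.5
side new ctr mm 37.0 71.0 wh [29.3 67.3] ang 90.0
side new ctr mm 30.1 -2.3 wh [97.5 29.7] ang 1.1
side old ctr mm -0.0 -2.0 wh [157.5  30.8] ang 0.3
```

Both cores are in their lanes and aligned. Now the closing zero check over the bare plate.

```bash
python3 -m pendant '0 0 -1 0;0 0 -1 0;0 0 -1 0;0 0 -1 0;0 0 -.1 0;0 0 0 0;0 0 0 0;0 0 0 0;0 0 0 0;0 0 0 0' | sed -n '2,6p'
python3 -m pendant '0 0 -.5 0;0 0 -.5 0;0 0 -.5 0;0 0 -.5 0;0 0 -.5 0;0 0 -.5 0;0 0 -.5 0;0 0 -.4 0;0 0 0 0;0 0 0 0' | sed -n '2,6p'
```

```text
tool_pos: [0.5811, -0.0054, 0.1001]
orientation: [3.142, 0.001, -3.134]
contact_force: [0.1, 0.3, 0.7]
opening: -0.0002
grasp_force: 0.0
tool_pos: [0.5809, -0.0054, 0.0605]
orientation: [3.141, -0.0, -3.134]
contact_force: [1.4, 0.4, 5.0]
opening: -0.0001
grasp_force: 1.9
```

```bash
python3 -m pendant '0 0 -.2 0;0 0 -.1 0;0 0 -.1 0;0 0 0 0;0 0 0 0;0 0 0 0;0 0 0 0;0 0 0 0;0 0 0 0;0 0 0 0' | sed -n '2,6p'
python3 -m pendant '0 0 .5 0;0 0 .5 0;0 0 .8 0;0 0 1 0;0 0 1 0;0 0 1.2 0;0 0 1.5 0;0 0 1.5 0;0 0 1 0;0 0 1 0' | sed -n '2,4p'
python3 -m pendant '-1 3 1 0;-1 3 1 0;-1 3 1 0;-1 3 1 0;-1 3 0 0;-1 3 0 0;-1 2 0 0;-1 0 0 0;0 0 0 0;0 0 0 0'
python3 - <<'E'
from chk import *
look('20');rackchk('20')
for f in('r20',):
  for nm,o in(('top',0),('side',330)):
    h=cv2.cvtColor(cv2.imread('pics/r20.png')[:,o:o+330],cv2.COLOR_BGR2HSV)
    m=((h[...,0]>17)&(h[...,0]<32)&(h[...,2]>215)).astype(np.uint8)
    m=cv2.morphologyEx(m,cv2.MORPH_CLOSE,np.ones((9,9)));m=cv2.morphologyEx(m,cv2.MORPH_OPEN,np.ones((9,9)))
    n,L,S,C=cv2.connectedComponentsWithStats(m)
    for k in range(1,n):
        if S[k,4]>1500:
            (x,y),w,a=cv2.minAreaRect(np.argwhere(L==k)[:,::-1].astype(np.float32));print(nm,round(x/1.5-110,1),round(125-y/1.5,1),np.round(np.array(w)/1.5,1),round(a,1))
print([ (d['bbox'],d['conf']) for d in recognise('side','knob_top')[:2]])
for t in('dish','metronome','cover','driver','fork'): print(t,[(np.round(d['bbox']).astype(int).tolist(),round(d['conf'],2)) for d in recognise('side',t)[:2]])
E
```

```text
tool_pos: [0.581, -0.0055, 0.0589]
orientation: [3.142, 0.002, -3.134]
contact_force: [-1.4, 0.2, 15.9]
opening: -0.0004
grasp_force: 8.0
tool_pos: [0.5799, -0.0054, 0.1572]
orientation: [3.141, -0.002, -3.134]
contact_force: [0.2, 0.8, -0.5]
time: 77.32
tool_pos: [0.5002, 0.1938, 0.1965]
orientation: [-3.141, -0.001, -3.134]
contact_force: [0.8, -0.7, 1.1]
opening: -0.0001
grasp_force: 0.0
top ctr [840.4  17.5] wh [161.   99.9] yaw -1.536 px [255  94  48  29]
top ctr [737.6 171.5] wh [76.3 77.6] yaw -0.315 px [222 126  24  24]
side ctr [738.3 189.5] wh [78.8 77.1] yaw -0.235 px [301 179  27  18]
top -16.9 74.1 [ 32.  102.4] 88.6
top 55.0 73.7 [30.7 38. ] 90.0
top 0.4 0.1 [160.7  32.6] 0.5
side 1.6 71.1 [ 31.1 138.1] 89.3
side -0.0 -2.0 [157.5  30.8] 0.3
[([209.9, 203.7, 297.5, 258.0], 0.32), ([219.8, 288.9, 326.1, 383.4], 0.16)]
dish []
metronome [([259, 102, 288, 154], 0.87)]
cover [([276, 152, 308, 174], 0.53)]
driver [([189, 202, 214, 211], 0.8)]
fork []
```

```bash
python3 -c "
from cell import *
print(finish_job())"
```

```text
the job is handed in; nothing more can be done
None
```

I gauged the two cores present, long then mid, pressing the knob to its stop each time and over the bare plate before and after. Both are in the rack reed side up (I re-centred the long one after it shifted), and the job is handed in with no verdict shown.

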